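# Set out the domed machine feet for marking

## Task

Set out the round-bottomed machine feet for marking: stand every one upright, stem up, in a ring of the board, the small ones from the bench in the narrow rings and the big one in the wide ring. The big foot is in the sliding-lid box whose lid has the ball knob: slide that lid open, fetch the foot and slide the lid fully shut again. Keep the two boxes with bar handles shut and leave the oil can, glue bottle and tape roll alone.

Things in the scene. Friction and masses are not known exactly. Their poses are not given: they have to be found in the camera images.
- board: Wooden board, fixed, 126 (x) x 106 (y) x 8 mm, with five aluminium ring supports, origin under its middle. Mind the wooden post of the room before the bench, between robot and board: x 0.27 to 0.36, y 0.02 to 0.055, up to z 0.53, on it a beam from x 0.27 to 0.69, z 0.53 to 0.62; and a heater behind the robot on its right (x below -0.17, y below -0.06, z above 0.49).
- ring_wide (a point): Centre of the top rim of the wide ring support: inner diameter 32 mm, outer 40 mm, 10 mm high on the 8 mm board, rim 18 mm above the bench. A big foot sitting in it has its lowest point 6.5 mm below this point. In the board's frame at x +42, y 0 mm.
- ring_a (a point): Centre of the top rim of a narrow ring support: inner diameter 25 mm, outer 32 mm, 8 mm high on the 8 mm board, rim 16 mm above the bench. A small foot sitting in it has its lowest point 5.5 mm below this point. In the board's frame at x 0, y +25 mm.
- ring_b (a point): Centre of the top rim of a narrow ring support: inner diameter 25 mm, outer 32 mm, 8 mm high on the 8 mm board, rim 16 mm above the bench. A small foot sitting in it has its lowest point 5.5 mm below this point. In the board's frame at x 0, y -25 mm.
- ring_c (a point): Centre of the top rim of a narrow ring support: inner diameter 25 mm, outer 32 mm, 8 mm high on the 8 mm board, rim 16 mm above the bench. A small foot sitting in it has its lowest point 5.5 mm below this point. In the board's frame at x -40, y +25 mm.
- ring_d (a point): Centre of the top rim of a narrow ring support: inner diameter 25 mm, outer 32 mm, 8 mm high on the 8 mm board, rim 16 mm above the bench. A small foot sitting in it has its lowest point 5.5 mm below this point. In the board's frame at x -40, y -25 mm.
- ball_box: Wooden sliding-lid box, 76 (x) x 84 (y) mm outside, 58 mm high, walls and floor 4 mm, on an 8 mm plank, one of a row of three, all fixed; origin at the centre of its underside; its x axis points away from the robot, the way its lid slides open. Its lid has the ball knob; the big foot stands inside on the floor (12 mm above the bench), near the middle.
- bar_box_1: Wooden sliding-lid box, 76 (x) x 84 (y) mm outside, 58 mm high, walls and floor 4 mm, on an 8 mm plank, one of a row of three, all fixed; origin at the centre of its underside; its x axis points away from the robot, the way its lid slides open. Its lid has a bar handle (12 x 44 x 16 mm); to be left shut.
- bar_box_2: Wooden sliding-lid box, 76 (x) x 84 (y) mm outside, 58 mm high, walls and floor 4 mm, on an 8 mm plank, one of a row of three, all fixed; origin at the centre of its underside; its x axis points away from the robot, the way its lid slides open. Its lid has a bar handle (12 x 44 x 16 mm); to be left shut.
- ball_box_lid (a joint): Slide of the lid of the ball-knob box, m: 0 shut, 0.068 fully open; it slides level along the box's +x (away from the robot) against about 1.5 N friction and stays where it is left.
- bar_box_1_lid (a joint): Slide of the lid of bar_box_1, m: 0 shut, 0.068 fully open; it slides level along the box's +x (away from the robot) against about 1.5 N friction and stays where it is left.
- bar_box_2_lid (a joint): Slide of the lid of bar_box_2, m: 0 shut, 0.068 fully open; it slides level along the box's +x (away from the robot) against about 1.5 N friction and stays where it is left.
- ball_box_grip (a point): Centre of the wooden ball knob (21 mm across, on a short 10 mm neck), 24 mm to the robot's side of the lid's middle, 10 mm above the lid's top face (82 mm above the bench); it moves with the lid.
- big_foot: Round-bottomed foot: a dark steel dome 38 mm across and 20 mm high, widest 14 mm up, with a 6 mm flat below and an upright grey threaded stem 12 mm thick on top; 50 mm tall in all, 0.13 kg. Origin at its lowest point, z up the stem; grip the stem, z = 20 to 50 mm. Bottom-heavy: on the bench it rights itself; in a ring it keeps part of the lean or offset it is let go with. 
- small_foot_1: Round-bottomed foot: a dark steel dome 30 mm across and 17 mm high, widest 12 mm up, with a 6 mm flat below and an upright grey threaded stem 10 mm thick on top; 57 mm tall in all, 0.07 kg. Origin at its lowest point, z up the stem; grip the stem, z = 17 to 57 mm. Bottom-heavy: on the bench it rights itself; in a ring it keeps part of the lean or offset it is let go with. May be absent.
- small_foot_2: Round-bottomed foot: a dark steel dome 30 mm across and 17 mm high, widest 12 mm up, with a 6 mm flat below and an upright grey threaded stem 10 mm thick on top; 57 mm tall in all, 0.07 kg. Origin at its lowest point, z up the stem; grip the stem, z = 17 to 57 mm. Bottom-heavy: on the bench it rights itself; in a ring it keeps part of the lean or offset it is let go with. May be absent.
- small_foot_3: Round-bottomed foot: a dark steel dome 30 mm across and 17 mm high, widest 12 mm up, with a 6 mm flat below and an upright grey threaded stem 10 mm thick on top; 57 mm tall in all, 0.07 kg. Origin at its lowest point, z up the stem; grip the stem, z = 17 to 57 mm. Bottom-heavy: on the bench it rights itself; in a ring it keeps part of the lean or offset it is let go with. May be absent.
- small_foot_4: Round-bottomed foot: a dark steel dome 30 mm across and 17 mm high, widest 12 mm up, with a 6 mm flat below and an upright grey threaded stem 10 mm thick on top; 57 mm tall in all, 0.07 kg. Origin at its lowest point, z up the stem; grip the stem, z = 17 to 57 mm. Bottom-heavy: on the bench it rights itself; in a ring it keeps part of the lean or offset it is let go with. May be absent.
- oil_can: Copper-coloured oil can with a long spout, 68 x 89 x 150 mm, origin under its middle; to be left alone.
- glue_bottle: Wood-glue bottle, 46 x 62 x 177 mm, origin under its middle; to be left alone.
- masking_tape: Roll of masking tape, 91 mm across, 24 mm high, origin under its middle; to be left alone.
Mind the look-alikes: they are no part of the job. What is shaped like the small_foot_4 but brown or pink is not meant.

How it is judged:
By the outcome, as a careful person would: the job done as asked, in the order asked, and still so for the second after the job is handed in, with the robot touching nothing.
Of small_foot_1, small_foot_2, small_foot_3, small_foot_4 only 3 to 4 are there at a start; the rules pass over those that are not, and their reading is None.
At some moment in a run one of small_foot_1, small_foot_2, small_foot_3, small_foot_4 may be knocked a few centimetres aside while the robot is not near it.
Once in a run the grip may slacken for a moment while it holds something.
It also fails if it takes over 192 s, if anything falls off the work surface, if the arm or the gripper's body presses on something with over 40 N, if the wrist force passes 120 N, or if a joint passes its speed limit or range.

## Robot

A 6-joint arm with a two-finger parallel gripper is mounted at the origin on a cart in front of the work surface, level with it; the furniture and walls round the work are solid. World frame = base frame: x ahead of the robot, y to its left, z up, the work surface at z = 0. Lengths are in m, angles in rad, forces in N, time in s.
With the tool pointing down it reaches from about 0.35 to 0.975 m from the base axis. Payload 4.9 kg.
Tool frame: the origin (TCP) lies between the finger pads; the fingertips stand 19 mm ahead of it and the grasp point (between the pads) is the TCP; z points along the fingers, y is the line along which they close (so a half turn about z gives the same grasp; the last joint's range is limited). The gripper opens to 85 mm and grips with 20 to 120 N. Pads are 22 mm wide; open, the fingers measure 114 mm over their backs; the gripper's body (76 mm by 85 mm) begins 54 mm behind the grasp point. The pads swing forward as they close: fully open they stand 13 mm farther back than shut.
Start: joints at [-1.449, 0.053, 1.613, -0, 1.476, -0.119], TCP at [0.149, -0.607, 0.225] pointing down, gripper open.
Joint ranges: [-3.01, 3.01], [-1.01, 2.22], [0.06, 2.58], [-1.02, 4.17], [0.09, 2.62], [-3.14, 3.14]. Speed limits (rad/s): [2.57, 2.57, 3.14, 3.14, 3.14, 3.14].

## Interface

Orientations are given as a rotation vector (axis times angle).
In Python, from station import ctrl gives the robot as it stands. The module is installed in compiled form; this text tells all that it offers.
- The arm moves only by the tool servo_tool, never from a script. Its argument "increments" is a list that holds one entry, the list of rows, each a list of 5 numbers: the finger opening in cm, from 0 to 8.54, then the shift along the tool's x, y, z in cm, then the turn about the tool's z in degrees. A call has 1 to 5 rows; each row is the pose to reach, as a shift and turn from the pose commanded when the call began, along the tool's axes at that moment; what a row does not reach only later rows make up. A row lasts 1/10 s, in which the tool goes at most 50 mm and 8.59 degrees, less where a joint would pass 70% of its speed; a pose out of reach is approached as far as the arm can. A call with a gripper value outside its range is refused whole. The fingers move at their own pace and stop on an object; "newtons" is the grip in N (left out, the last holds). Time passes only in rows, so rows that repeat a pose let the fingers close. It gives the time, the measured TCP pose, the force, the opening and the grip force at its end, in the units of the state.
- ctrl.get_obs(): the state, without advancing time (a new reading comes with each control period).
- ctrl.get_image(name): name is "side" or "top" or "wrist"; returns a dict with "img" (384x512x3 uint8, red, green, blue), "fx", "fy", "cx", "cy" (pixels), "rvec" (rotation vector, rad) and "tvec" (3), from world to camera coordinates, as OpenCV has them; the wrist camera has in their place "mount" (4x4, takes a point from camera to tool coordinates, whose origin is the TCP and whose axes are the flange's). Camera axes: x right, y down, z forward; pixel columns grow to the right and rows downward; lengths in m; the calibration is good to about 2 mm. A picture is of the moment at which its call begins: read the wrist's pose just before it. There is no depth.
- ctrl.finish_job(): hands the job in; it is judged then, once.
The state is a dict: "t": time; "q": joint angles; "dq": joint speeds; "effort": joint torques, N m; "tool_pos": TCP position; "tool_rot": TCP orientation; "contact_force": force on the tool from outside, world axes, zero at the start; "wrist_torque": the same for the moment, N m; "opening": finger opening in m; "grip_force": force on a finger pad.
Only numpy, scipy, OpenCV 4.12 (cv2) and the standard library are available. Lean on these libraries where they do the work, as an engineer would, in place of code of your own. Each camera call takes 0.05 s, during which the arm holds its last target. There are 200 camera calls.

## Working session

There is one attempt and no reset: what is moved stays moved. The work goes in short steps, Python scripts to look and compute and a tool call to move; the robot and the scene stay as the last step left them, time stands still between calls to the robot, and variables do not carry over. Pictures are saved under pics/ and viewed, at most 14 in all, crops included, and the job is handed in when it is done.

Besides the shell and the picture viewer there is one more tool, called after "Call:" by a JSON object that holds its "fn" and its "kwargs", one argument or row to a line. servo_tool: Moves the arm, as the interface text tells. Its arguments: {"type":"object","properties":{"increments":{"type":"array"},"newtons":{"type":"number"}},"required":["increments"]}

```bash
mkdir -p pics; cat > h.py <<'E'
import numpy as np, cv2
from scipy.spatial.transform import Rotation as R
from station import ctrl
def cam(name):
    o=ctrl.get_obs(); d=ctrl.get_image(name)
    K=np.array([[d['fx'],0,d['cx']],[0,d['fy'],d['cy']],[0,0,1.]])
    if name=='wrist':
        T=np.eye(4);T[:3,:3]=R.from_rotvec(o['tool_rot']).as_matrix();T[:3,3]=o['tool_pos']
        C=T@np.array(d['mount'])
    else:
        W=np.eye(4);W[:3,:3]=R.from_rotvec(d['rvec']).as_matrix();W[:3,3]=np.ravel(d['tvec']);C=np.linalg.inv(W)
    np.savez('cam_%s.npz'%name,K=K,C=C)
    return d['img'],K,C
def save(name,fn,crop=None,s=1):
    img,K,C=cam(name); cv2.imwrite('pics/full_'+fn,img[:,:,::-1])
    if crop: img=img[crop[1]:crop[3],crop[0]:crop[2]]
    img=cv2.resize(img,None,fx=s,fy=s,interpolation=cv2.INTER_CUBIC)
    cv2.imwrite('pics/'+fn,img[:,:,::-1])
def pt(name,u,v,z,f=None):
    c=np.load(f or 'cam_%s.npz'%name);K,C=c['K'],c['C']
    r=C[:3,:3]@np.linalg.inv(K)@[u,v,1]; p=C[:3,3]; return p+r*(z-p[2])/r[2]
def proj(name,P):
    c=np.load('cam_%s.npz'%name);K,C=c['K'],c['C']
    q=K@(C[:3,:3].T@(np.array(P)-C[:3,3])); return q[:2]/q[2]
def inc(P,yaw=None):
    "world target -> tool shift cm"
    o=ctrl.get_obs();M=R.from_rotvec(o['tool_rot']).as_matrix()
    return np.round(M.T@(np.array(P)-o['tool_pos'])*100,2)
E
python3 - <<'E'
from h import *
save('top','top1.png',s=1.5); save('side','side1.png',s=1.5)
o=ctrl.get_obs();print(R.from_rotvec(o['tool_rot']).as_matrix().round(3),o['tool_pos'],o['t'])
for n in('top','side'):
  c=np.load('cam_%s.npz'%n);print(c['K'],c['C'].round(3))
E
```

```text
[[ 0.971  0.238 -0.   ]
 [ 0.238 -0.971  0.002]
 [ 0.    -0.002 -1.   ]] [ 0.14896469 -0.60641596  0.22342739] 0.1
[[421.75552461   0.         247.64671382]
 [  0.         421.75552461 200.1697986 ]
 [  0.           0.           1.        ]] [[ 0.029 -0.985  0.172  0.344]
 [-1.    -0.027  0.016  0.344]
 [-0.011 -0.172 -0.985  1.085]
 [ 0.     0.     0.     1.   ]]
[[353.535247     0.         255.21729908]
 [  0.         353.535247   191.01195915]
 [  0.           0.           1.        ]] [[-0.629 -0.423  0.652 -0.057]
 [-0.777  0.324 -0.54   0.801]
 [ 0.017 -0.846 -0.533  0.52 ]
 [ 0.     0.     0.     1.   ]]
```

View pics/top1.png

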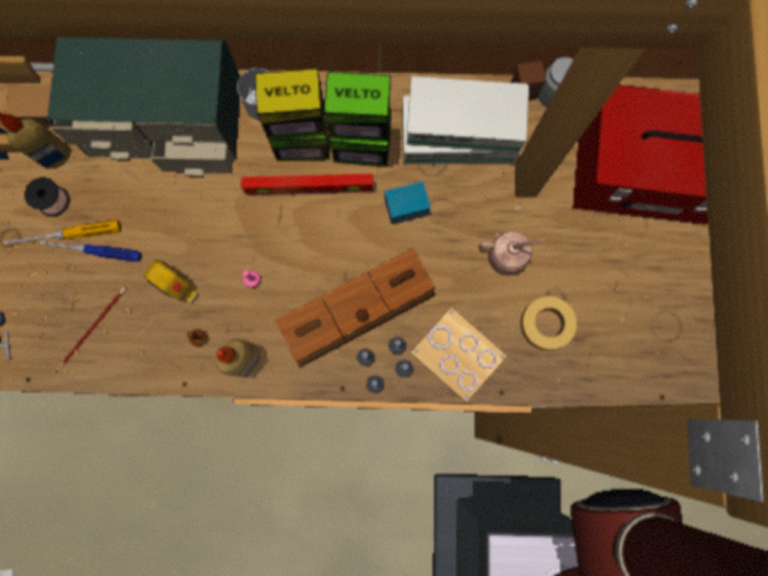

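View pics/side1.png

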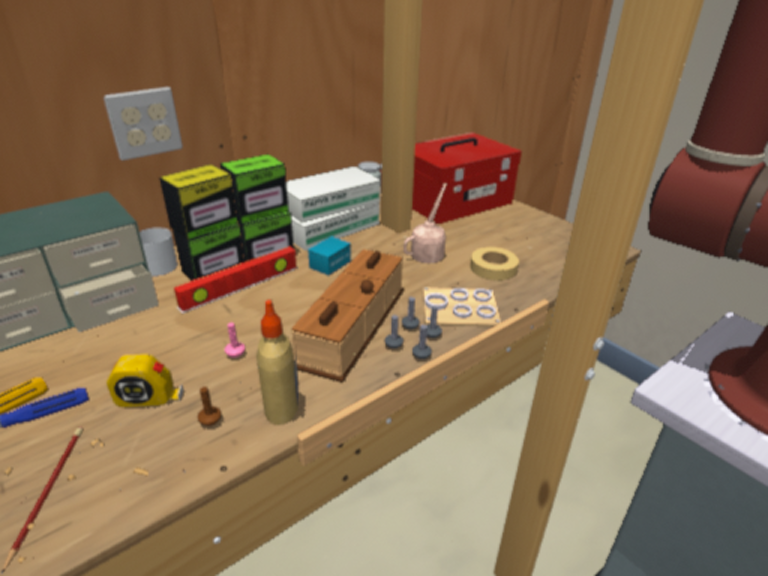

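Top shows four dark feet at about (366,357), (398,346), (404,369), (375,384); the ball-knob box is the middle one, knob (362,315); the board is centred about (459,354). Brown and pink look-alikes lie to the left.

```bash
python3 - <<'E'
from h import *
f=lambda u,v,z:pt('top',u/1.5,v/1.5,z).round(3)
for n,u,v,z in [('f1',366,357,.057),('f2',398,346,.057),('f3',404,369,.057),('f4',375,384,.057),('wide',440,337,.018),('a?',468,342,.016),('487',487,357,.016),('449',449,365,.016),('467',467,380,.016),('knob',362,315,.0925),('bar1',308,327,.088),('bar2',402,276,.088),('bd',452,308,.008),('bd',506,354,.008),('bd',466,400,.008),('bd',413,350,.008),('oil',512,252,.05),('glue',240,357,.05),('tape',549,322,.024),('pink',251,279,0.05),('brown',198,338,.05)]: print(n,f(u,v,z))
for p in [(.27,.02,0),(.36,.055,0),(.27,.02,.53),(.27,.055,.62),(.69,.02,.62),(.69,.055,.53)]: print(p,proj('top',p)*1.5,proj('side',p)*1.5)
E
```

```text
f1 [0.43  0.367 0.057]
f2 [0.449 0.316 0.057]
f3 [0.412 0.305 0.057]
f4 [0.387 0.351 0.057]
wide [0.471 0.244 0.018]
a? [0.464 0.196 0.016]
487 [0.439 0.164 0.016]
449 [0.424 0.228 0.016]
467 [0.4   0.198 0.016]
knob [0.493 0.375 0.093]
bar1 [0.473 0.46  0.088]
bar2 [0.559 0.313 0.088]
bd [0.523 0.223 0.008]
bd [0.446 0.131 0.008]
bd [0.367 0.198 0.008]
bd [0.448 0.289 0.008]
oil [0.614 0.128 0.05 ]
glue [0.425 0.574 0.05 ]
tape [0.5   0.061 0.024]
pink [0.556 0.564 0.05 ]
brown [0.454 0.645 0.05 ]
(0.27, 0.02, 0) [572.69144901 462.06121039] [610.72556277 314.19493965]
(0.36, 0.055, 0) [550.46914683 406.53163619] [554.46303513 298.12697301]
(0.27, 0.02, 0.53) [764.08527122 512.62200329] [720.72444789 -51.3661334 ]
(0.27, 0.055, 0.62) [790.85902943 531.48612651] [ 736.7154013  -152.67316679]
(0.69, 0.02, 0.62) [790.45670755 -10.32105962] [ 468.41210561 -119.71096892]
(0.69, 0.055, 0.53) [692.61159104  51.05727314] [448.35780154 -53.83980541]
```

Call:
{"fn": "servo_tool", "kwargs": {
  "increments": [
    [[8.5, 0, 0, -5, 0], [8.5, 0, 0, -10, 0], [8.5, 0, 0, -15, 0], [8.5, 0, 0, -20, 0], [8.5, 0, 0, -25, 0]]
  ]
}}

```text
t: 0.6
tool_pos: [0.149, -0.6065, 0.476]
tool_rot: [-3.118, -0.377, -0.0]
contact_force: [-1.2, -0.3, -0.1]
opening: 0.0851
grip_force: 0.0
```

```bash
python3 - <<'E'
from h import *
from scipy.optimize import least_squares
o=ctrl.get_obs();q=o['q'];print(np.round(q,3),o['tool_pos'],o['contact_force'],o['t'])
q0=[-1.449,.053,1.613,0,1.476];D=[(q0,(.149,-.607,.225)),(q,o['tool_pos'])]
def res(x):
  e=[]
  for q,p in D:
    a=q[1]+q[2];r=np.sqrt(p[0]**2+p[1]**2-.074**2)
    e+=[x[0]*np.sin(q[1])+x[1]*np.sin(a)+x[2]-r, x[3]+x[0]*np.cos(q[1])+x[1]*np.cos(a)-p[2]]
  return e
s=least_squares(res,[.42,.55,0,0]);print(s.x,s.cost)
E
```

```text
[-1.449  0.025  1.23   0.     1.887 -0.119] [ 0.14901069 -0.60650592  0.47597078] [-1.22537927 -0.34090425 -0.06565863] 0.6
[-0.98808051  0.62241605  0.05337016  1.2708599 ] 1.3215234856526757e-17
```

Call:
{"fn": "servo_tool", "kwargs": {
  "increments": [
    [[8.5, 0, -3, -4, 0], [8.5, 0, -6, -8, 0], [8.5, 0, -9, -12, 0], [8.5, 0, -12, -16, 0], [8.5, 0, -15, -20, 0]]
  ]
}}

```text
t: 1.1
tool_pos: [0.113, -0.4598, 0.6757]
tool_rot: [-3.118, -0.377, 0.0]
contact_force: [-0.5, -0.8, -0.5]
opening: 0.085
grip_force: 0.0
```

```bash
python3 - <<'E'
from h import *
from scipy.optimize import least_squares
o=ctrl.get_obs();q=o['q'];print(np.round(q,3),o['tool_pos'],o['contact_force'],o['t'])
D=[([-1.449,.053,1.613],(.149,-.6065,.225)),([-1.449,.025,1.23],(.149,-.6065,.476)),(q,o['tool_pos'])]
def res(x):
  e=[]
  for q,p in D:
    a=q[1]+q[2];r=np.sqrt(p[0]**2+p[1]**2-.074**2)
    e+=[x[0]*np.sin(q[1])+x[1]*np.sin(a)+x[2]*np.cos(a)+x[4], x[3]+x[0]*np.cos(q[1])+x[1]*np.cos(a)-x[2]*np.sin(a)-p[2]]
    e[-2]-=r
  return e
for x in ([.42,.5,0,0,0],):
  s=least_squares(res,x);print(s.x,s.cost)
E
```

```text
[-1.487 -0.165  1.066 -0.     2.241 -0.157] [ 0.11299785 -0.45981504  0.67568845] [-0.50606009 -0.82225363 -0.54920691] 1.1
[ 0.43176662  0.6083632   0.0974843  -0.05147909  0.00084989] 1.440201884357605e-07
```

Call:
{"fn": "servo_tool", "kwargs": {
  "increments": [
    [[8.5, 3.8, -2.3, -1, 0], [8.5, 7.6, -4.6, -2, 0], [8.5, 11.4, -6.9, -3, 0], [8.5, 15.2, -9.2, -4.5, 0], [8.5, 19, -11.5, -5.5, 0]]
  ]
}}

```text
t: 1.6
tool_pos: [0.2711, -0.3028, 0.7301]
tool_rot: [3.119, 0.376, 0.0]
contact_force: [0.9, -0.3, 0.1]
opening: 0.085
grip_force: 0.0
```

Call:
{"fn": "servo_tool", "kwargs": {
  "increments": [
    [[8.5, 3.6, -2.3, 0, 0], [8.5, 7.2, -4.6, 0, 0], [8.5, 10.8, -6.9, 0, 0], [8.5, 14.4, -9.2, 0, 0], [8.5, 18, -11.5, 0, 0]]
  ]
}}

```text
t: 2.1
tool_pos: [0.4187, -0.1481, 0.7293]
tool_rot: [-3.119, -0.378, 0.0]
contact_force: [0.4, -0.2, 0.0]
opening: 0.085
grip_force: 0.0
```

Call:
{"fn": "servo_tool", "kwargs": {
  "increments": [
    [[8.5, 0.9, -4, 0, 0], [8.5, 1.9, -8, 0, 0], [8.5, 2.9, -12, 0, 0], [8.5, 3.9, -16, 0, 0], [8.5, 4.9, -20, 0, 0]]
  ]
}}

```text
t: 2.6
tool_pos: [0.4174, 0.0579, 0.7292]
tool_rot: [-3.119, -0.377, 0.0]
contact_force: [0.7, -0.5, 1.0]
opening: 0.0851
grip_force: 0.0
```

Call:
{"fn": "servo_tool", "kwargs": {
  "increments": [
    [[8.5, 1, -4, 0, 0], [8.5, 2, -8, 0, 0], [8.5, 3, -12, 0, 0], [8.5, 3.5, -14, 0, 0], [8.5, 3.5, -14, 0, 0]]
  ]
}}

```text
t: 3.1
tool_pos: [0.4184, 0.2028, 0.7283]
tool_rot: [3.118, 0.384, -0.004]
contact_force: [-0.4, -0.3, -0.6]
opening: 0.0849
grip_force: 0.0
```

```bash
python3 - <<'E'
from h import *
o=ctrl.get_obs();print(np.round(o['q'],3),o['tool_pos'],o['contact_force'],o['t'])
a=cam('top')[0];b=cam('side')[0];c,K,C=cam('wrist');print(K.round(1),C.round(3))
f=lambda i:cv2.resize(i,(400,300))
im=np.vstack([np.hstack([f(a),f(b)]),np.hstack([f(c),f(c)*0])]);cv2.imwrite('pics/all2.png',im[:,:,::-1])
cv2.imwrite('pics/w2.png',c[:,:,::-1])
E
```

```text
[ 0.291 -0.11   0.917  0.     2.337  1.617] [0.41843578 0.202765   0.72829493] [-0.3742912  -0.33225545 -0.61320633] 3.1
[[266.3   0.  257.7]
 [  0.  266.3 194.1]
 [  0.    0.    1. ]] [[ 0.239 -0.935 -0.262  0.484]
 [-0.971 -0.23  -0.065  0.216]
 [ 0.     0.27  -0.963  0.878]
 [ 0.     0.     0.     1.   ]]
```

View pics/all2.png

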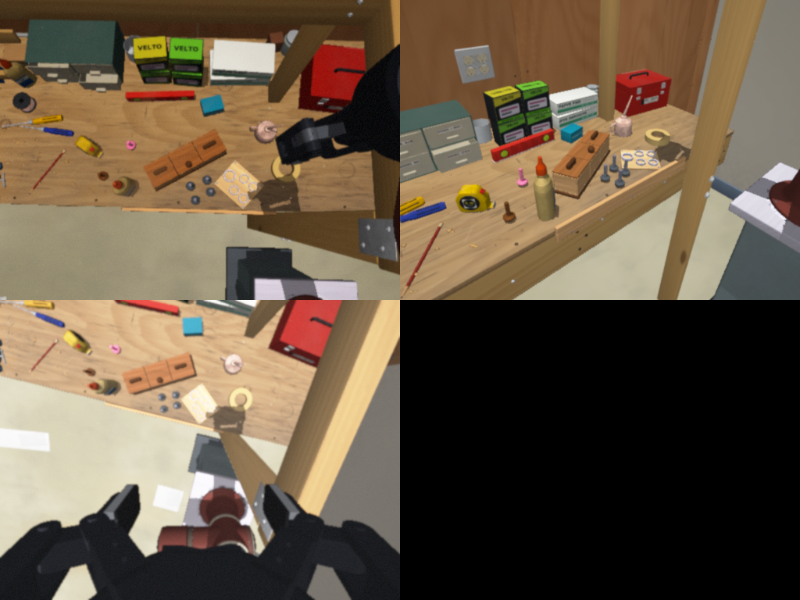

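The arm stands clear at the board side; the wrist view shows post and beam to the right and everything else undisturbed. I'll go lower for a closer view.

Call:
{"fn": "servo_tool", "kwargs": {
  "increments": [
    [[8.5, 1.2, -1.4, 4.5, 0], [8.5, 2.4, -2.8, 9, 0], [8.5, 3.6, -4.2, 13.5, 0], [8.5, 4.8, -5.6, 18, 0], [8.5, 6, -7, 22.5, 0]]
  ]
}}

```text
t: 3.75
tool_pos: [0.4603, 0.2819, 0.503]
tool_rot: [-3.119, -0.374, -0.001]
contact_force: [0.7, 0.2, 0.8]
opening: 0.0852
grip_force: 0.0
```

Call:
{"fn": "servo_tool", "kwargs": {
  "increments": [
    [[3.2, 0, 0, 4.5, 0], [3.2, 0, 0, 9, 0], [3.2, 0, 0, 13.5, 0], [3.2, 0, 0, 18, 0], [3.2, 0, 0, 20, 0]]
  ]
}}

```text
t: 4.25
tool_pos: [0.4584, 0.2805, 0.299]
tool_rot: [3.117, 0.373, -0.011]
contact_force: [0.3, 0.5, 0.3]
opening: 0.0319
grip_force: 0.0
```

Call:
{"fn": "servo_tool", "kwargs": {
  "increments": [
    [[3.2, 0, 0, 0, 0], [3.2, 0, 0, 0, 0]]
  ]
}}

```text
t: 4.45
tool_pos: [0.4604, 0.282, 0.3055]
tool_rot: [-3.119, -0.375, -0.001]
contact_force: [0.3, 0.6, 0.9]
opening: 0.0319
grip_force: 0.0
```

```bash
python3 - <<'E'
from h import *
o=ctrl.get_obs();print(np.round(o['q'],3),o['tool_pos'],o['contact_force'],o['t'],o['dq'].max())
save('wrist','w3.png',s=1.56)
E
```

```text
[ 0.412 -0.187  1.708 -0.     1.62   1.743] [0.46037309 0.2820137  0.30551107] [0.3063635  0.59394139 0.85556395] 4.45 0.008582006285177388
```

View pics/w3.png

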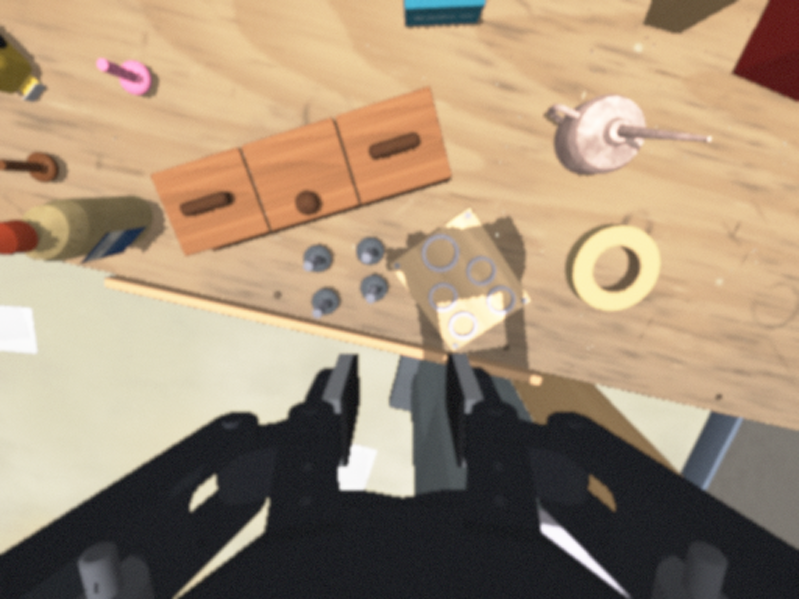

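```bash
python3 -c "
import cv2
i=cv2.imread('pics/full_w3.png')[118:230,180:346]
cv2.imwrite('pics/w3c.png',cv2.resize(i,None,fx=4.8,fy=4.8,interpolation=cv2.INTER_CUBIC))"
```

```text
(no output)
```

View pics/w3c.png

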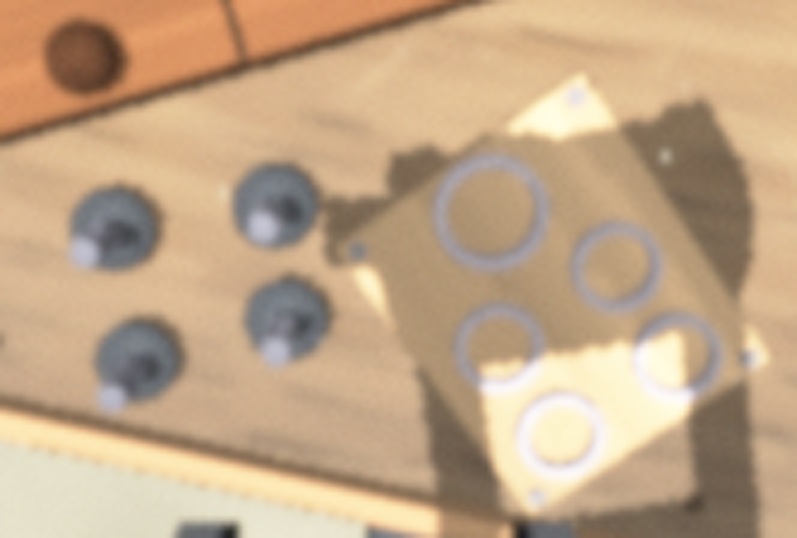

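The crop shows dome/stem-top pairs (115,228)/(84,250), (276,205)/(262,225), (289,318)/(276,350), (140,358)/(113,397), rings wide (492,211), b (617,266), a (500,347), d (677,356), c (560,435), and the knob (86,56).

```bash
cp cam_wrist.npz cam_w3.npz; python3 - <<'E'
from h import *
g=lambda u,v,z:pt('w',180+(u+.5)/4.8-.5,118+(v+.5)/4.8-.5,z,'cam_w3.npz')
for n,d,s in [('f1',(115,228),(84,250)),('f2',(276,205),(262,225)),('f3',(289,318),(276,350)),('f4',(140,358),(113,397))]:
  print(n,'dome',g(*d,.012).round(4),'stem',g(*s,.057).round(4))
L=np.array([[42,0],[0,25],[0,-25],[-40,25],[-40,-25]])/1000.
M=np.array([g(492,211,.018),g(500,347,.016),g(617,266,.016),g(560,435,.016),g(677,356,.016)])[:,:2]
a=M-M.mean(0);b=L-L.mean(0);U,S,V=np.linalg.svd(b.T@a);Rm=(U@V).T;t=M.mean(0)-Rm@L.mean(0)
print('board',t,np.degrees(np.arctan2(Rm[1,0],Rm[0,0])))
P=(Rm@L.T).T+t
print('rings w a b c d\n',P.round(4),'\nres mm',((M-P)*1000).round(1))
print('knob',g(86,56,.082))
c=lambda u,v,z:pt('w',(u+.5)/1.56-.5,(v+.5)/1.56-.5,z,'cam_w3.npz')[:2].round(3)
print('boxes top corners',c(152,173,.072),c(430,88,.072),c(451,178,.072),c(187,253,.072))
E
```

```text
f1 dome [0.434  0.3682 0.012 ] stem [0.4342 0.3692 0.057 ]
f2 dome [0.4552 0.3154 0.012 ] stem [0.4552 0.3164 0.057 ]
f3 dome [0.4169 0.3021 0.012 ] stem [0.4167 0.3034 0.057 ]
f4 dome [0.3899 0.3508 0.012 ] stem [0.3888 0.3514 0.057 ]
board [0.44416852 0.21120781] 49.152552820823196
rings w a b c d
 [[0.4716 0.243 ]
 [0.4253 0.2276]
 [0.4631 0.1949]
 [0.3991 0.1973]
 [0.4369 0.1646]] 
res mm [[ 0.  -0.3]
 [ 0.1 -0.5]
 [ 0.1  0.2]
 [-0.4  0.1]
 [ 0.1  0.5]]
knob [0.49499648 0.37401015 0.082     ]
boxes top corners [0.486 0.514] [0.61  0.294] [0.544 0.257] [0.422 0.477]
```

Call:
{"fn": "servo_tool", "kwargs": {
  "increments": [
    [[3.2, -0.9, -0.7, 4.6, 0], [3.2, -1.8, -1.5, 9.2, 0], [3.2, -2.8, -2.3, 13.8, 0], [3.2, -3.7, -3.1, 18.5, 0], [3.2, -3.7, -3.1, 18.5, 0]]
  ]
}}

```text
t: 5.0
tool_pos: [0.4123, 0.3024, 0.1142]
tool_rot: [3.115, 0.378, -0.016]
contact_force: [-0.6, -0.6, -0.5]
opening: 0.0319
grip_force: 0.0
```

Call:
{"fn": "servo_tool", "kwargs": {
  "increments": [
    [[3.2, 0, 0, 0, 0], [3.2, 0, 0, 0, 0]]
  ]
}}

```text
t: 5.2
tool_pos: [0.4199, 0.3053, 0.1244]
tool_rot: [-3.116, -0.376, -0.012]
contact_force: [-0.1, -0.2, 0.6]
opening: 0.0318
grip_force: 0.0
```

```bash
python3 - <<'E'
from h import *
o=ctrl.get_obs();print(o['tool_pos'],inc((.4168,.3030,.043)))
save('wrist','w4.png',s=1.56)
E
```

```text
[0.41987296 0.30534525 0.12438174] [-0.42  0.17  8.13]
```

View pics/w4.png

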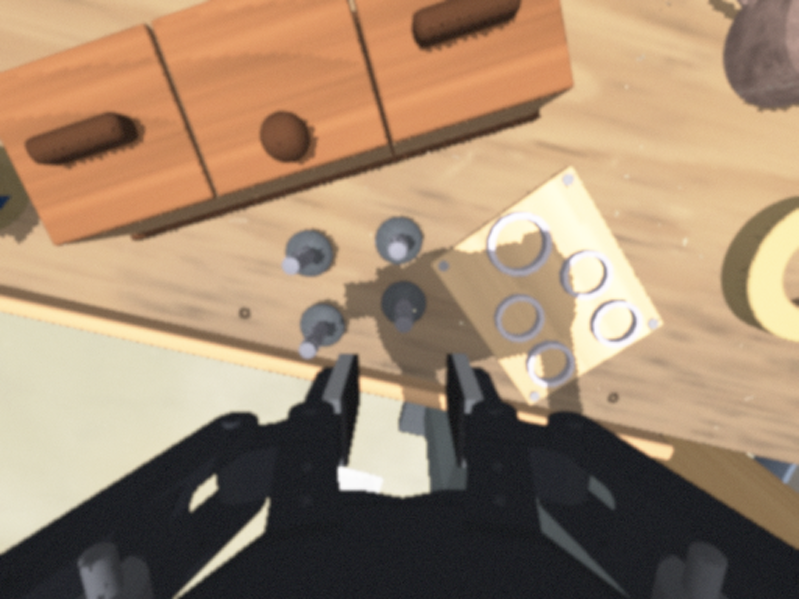

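The wrist view at z≈0.12 shows the four feet with the gripper lined up on foot 3 (403,300); nothing has moved. Going down on it.

Call:
{"fn": "servo_tool", "kwargs": {
  "increments": [
    [[3.2, 0, 0, 2, 0], [3.2, 0, 0, 4, 0], [3.2, 0, 0, 6, 0], [3.2, 0, 0, 7, 0], [3.2, 0, 0, 7.7, 0]]
  ]
}}

```text
t: 5.75
tool_pos: [0.418, 0.3046, 0.0438]
tool_rot: [-3.118, -0.377, -0.004]
contact_force: [-0.2, -0.9, -0.2]
opening: 0.0318
grip_force: 0.0
```

Call:
{"fn": "servo_tool", "kwargs": {
  "increments": [
    [[3.2, 0, 0, 0, 0], [3.2, 0, 0, 0, 0], [3.2, 0, 0, 0, 0]]
  ]
}}

```text
t: 6.05
tool_pos: [0.4174, 0.3046, 0.0438]
tool_rot: [-3.118, -0.377, -0.003]
contact_force: [0.6, -0.2, 0.1]
opening: 0.0319
grip_force: 0.0
```

Call:
{"fn": "servo_tool", "kwargs": {
  "increments": [
    [[0, 0, 0, 0, 0], [0, 0, 0, 0, 0], [0, 0, 0, 0, 0], [0, 0, 0, 0, 0]]
  ],
  "newtons": 50
}}

```text
t: 6.45
tool_pos: [0.417, 0.3044, 0.0432]
tool_rot: [-3.118, -0.377, -0.002]
contact_force: [-0.4, -1.1, 4.1]
opening: 0.0063
grip_force: 48.9
```

Call:
{"fn": "servo_tool", "kwargs": {
  "increments": [
    [[0, 0, 0, -1, 0], [0, 0, 0, -3, 0], [0, 0, 0, -6, 0], [0, 0, 0, -8, 0], [0, 0, 0, -9, 0]]
  ]
}}

```text
t: 6.95
tool_pos: [0.4173, 0.3046, 0.135]
tool_rot: [-3.118, -0.377, -0.005]
contact_force: [0.5, 0.7, -0.2]
opening: 0.006
grip_force: 48.8
```

Call:
{"fn": "servo_tool", "kwargs": {
  "increments": [
    [[0, -0.6, 1.4, 0, 0], [0, -1.8, 4.2, 0, 0], [0, -3.1, 7.2, 0, 0], [0, -3.9, 9.1, 0, 0], [0, -4.3, 10, 0, 0]]
  ]
}}

```text
t: 7.45
tool_pos: [0.3969, 0.1944, 0.1304]
tool_rot: [3.118, 0.374, -0.005]
contact_force: [-0.5, 0.5, -0.9]
opening: 0.0063
grip_force: 48.9
```

Call:
{"fn": "servo_tool", "kwargs": {
  "increments": [
    [[0, 0, 0, 0, 0], [0, 0, 0, 0, 0], [0, 0, 0, 0, 0], [0, 0, 0, 0, 0]]
  ]
}}

```text
t: 7.85
tool_pos: [0.3986, 0.1974, 0.1325]
tool_rot: [-3.119, -0.379, 0.0]
contact_force: [-1.1, 0.5, -1.1]
opening: 0.0059
grip_force: 48.9
```

```bash
python3 - <<'E'
from h import *
o=ctrl.get_obs();print(o['tool_pos'],inc((.3991,.1973,.054)),o['opening'],o['grip_force'])
save('wrist','w5.png',crop=(150,120,400,340),s=2.6)
E
```

```text
[0.39863384 0.1973554  0.13247143] [0.05 0.02 7.85] 0.005878168973643181 48.91710698604584
```

View pics/w5.png

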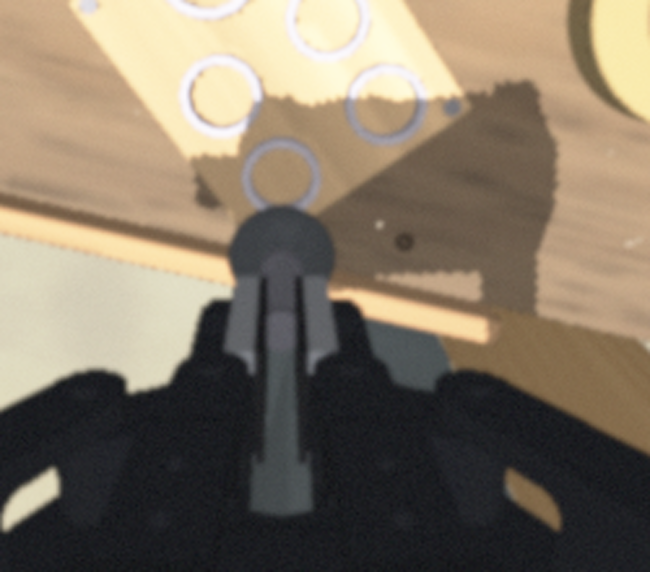

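The foot is held upright: dome centre about (282,259), stem running straight back between the pads, ring c ahead at (282,176).

```bash
python3 - <<'E'
from h import *
g=lambda u,v,z:pt('wrist',150+(u+.5)/2.6-.5,120+(v+.5)/2.6-.5,z)
z=.1325-.043
print(g(282,259,z+.012),g(281,318,z+.057),g(282,176,.016), g(222,95,.016),g(387,104,.016))
print(ctrl.get_obs()['tool_pos'])
E
```

```text
[0.39743306 0.19600309 0.1015    ] [0.40111425 0.19720916 0.1465    ] [0.39956833 0.19638484 0.016     ] [0.42512386 0.22637545 0.016     ] [0.43693734 0.16403872 0.016     ]
[0.39862098 0.19733573 0.13248315]
```

Call:
{"fn": "servo_tool", "kwargs": {
  "increments": [
    [[0, 0.05, 0, 1.5, 0], [0, 0.1, 0, 3.5, 0], [0, 0.1, 0, 5.5, 0], [0, 0.1, 0, 6.8, 0], [0, 0.1, 0, 7.3, 0]]
  ]
}}

```text
t: 8.4
tool_pos: [0.3985, 0.1969, 0.0579]
tool_rot: [3.118, 0.378, -0.005]
contact_force: [-0.9, -0.1, -1.3]
opening: 0.0063
grip_force: 48.9
```

Call:
{"fn": "servo_tool", "kwargs": {
  "increments": [
    [[0, 0, 0, 0.1, 0], [0, 0, 0, 0.3, 0], [0, 0, 0, 0.5, 0], [0, 0, 0, 0.5, 0]]
  ]
}}

```text
t: 8.8
tool_pos: [0.3999, 0.1971, 0.0549]
tool_rot: [-3.119, -0.377, -0.001]
contact_force: [-0.1, -1.3, -1.4]
opening: 0.0062
grip_force: 48.9
```

Call:
{"fn": "servo_tool", "kwargs": {
  "increments": [
    [[0, 0, 0, 0.05, 0], [0, 0, 0, 0.05, 0]]
  ]
}}

```text
t: 9.0
tool_pos: [0.3997, 0.197, 0.0543]
tool_rot: [-3.119, -0.377, -0.001]
contact_force: [-0.1, 0.6, 0.0]
opening: 0.0061
grip_force: 48.9
```

Call:
{"fn": "servo_tool", "kwargs": {
  "increments": [
    [[0, 0, 0, 0.05, 0], [0, 0, 0, 0.05, 0], [0, 0, 0, 0.05, 0]]
  ]
}}

```text
t: 9.3
tool_pos: [0.3997, 0.1971, 0.0537]
tool_rot: [-3.119, -0.377, -0.001]
contact_force: [0.3, 0.1, 0.5]
opening: 0.0059
grip_force: 49.0
```

Call:
{"fn": "servo_tool", "kwargs": {
  "increments": [
    [[0, 0, 0, 0.05, 0], [0, 0, 0, 0.05, 0], [0, 0, 0, 0.05, 0]]
  ]
}}

```text
t: 9.6
tool_pos: [0.3999, 0.1972, 0.0534]
tool_rot: [-3.118, -0.377, -0.001]
contact_force: [-0.6, 1.5, 3.1]
opening: 0.0061
grip_force: 49.2
```

Call:
{"fn": "servo_tool", "kwargs": {
  "increments": [
    [[1.2, 0, 0, 0, 0], [2, 0, 0, 0, 0], [2.6, 0, 0, 0, 0], [2.8, 0, 0, 0, 0], [2.8, 0, 0, 0, 0]]
  ]
}}

```text
t: 10.1
tool_pos: [0.3995, 0.1969, 0.0529]
tool_rot: [3.119, 0.377, -0.0]
contact_force: [-0.4, -0.6, 0.5]
opening: 0.028
grip_force: 0.0
```

Call:
{"fn": "servo_tool", "kwargs": {
  "increments": [
    [[2.8, 0, 0, -1, 0], [2.8, 0, 0, -3.5, 0], [2.8, 0, 0, -6, 0], [2.8, 0, 0, -8.5, 0], [2.8, 0, 0, -9.5, 0]]
  ]
}}

```text
t: 10.6
tool_pos: [0.4012, 0.1975, 0.1517]
tool_rot: [-3.118, -0.377, -0.009]
contact_force: [-0.1, -0.3, 0.3]
opening: 0.028
grip_force: 0.0
```

Call:
{"fn": "servo_tool", "kwargs": {
  "increments": [
    [[3.2, 1.4, -1.8, 0, 0], [3.2, 3.8, -4.8, 0, 0], [3.2, 6.3, -7.9, 0, 0], [3.2, 7.7, -9.6, 0, 0], [3.2, 8.2, -10.2, 0, 0]]
  ]
}}

```text
t: 11.1
tool_pos: [0.4552, 0.3171, 0.1476]
tool_rot: [3.118, 0.38, -0.001]
contact_force: [0.7, -1.0, 0.0]
opening: 0.0319
grip_force: 0.0
```

Call:
{"fn": "servo_tool", "kwargs": {
  "increments": [
    [[3.2, 0, 0, 0, 0], [3.2, 0, 0, 0, 0], [3.2, 0, 0, 0, 0]]
  ]
}}

```text
t: 11.4
tool_pos: [0.4544, 0.3147, 0.1478]
tool_rot: [3.119, 0.376, -0.001]
contact_force: [0.1, 0.4, 0.2]
opening: 0.0323
grip_force: 0.0
```

```bash
cat >> h.py <<'E'
def blobs(img,name,z=.012):
    i=img.astype(int);m=((i.sum(2)<330)&(i[:,:,2]>=i[:,:,0]+4)).astype(np.uint8)
    n,l,s,c=cv2.connectedComponentsWithStats(m)
    return [(s[k][4],c[k].round(0),s[k][2:4],pt(name,*c[k],z)[:2].round(3)) for k in range(1,n) if s[k][4]>60]
E
python3 - <<'E'
from h import *
o=ctrl.get_obs();print(o['tool_pos'],inc((.4552,.3159,.043)),o['opening'])
save('wrist','w6.png',s=1.56)
for b in blobs(cv2.imread('pics/full_w6.png')[:,:,::-1],'wrist'):print(*b)
E
```

```text
[0.4544226  0.31465668 0.14783543] [ 0.11 -0.11 10.48] 0.03228024439382275
146 [282. 162.] [25 15] [0.484 0.295]
498 [ 13. 173.] [34 28] [0.403 0.575]
131 [206. 194.] [15 14] [0.43  0.367]
39998 [261. 333.] [512 163] [0.262 0.262]
199 [480. 313.] [21 18] [ 0.358 -0.001]
```

View pics/w6.png

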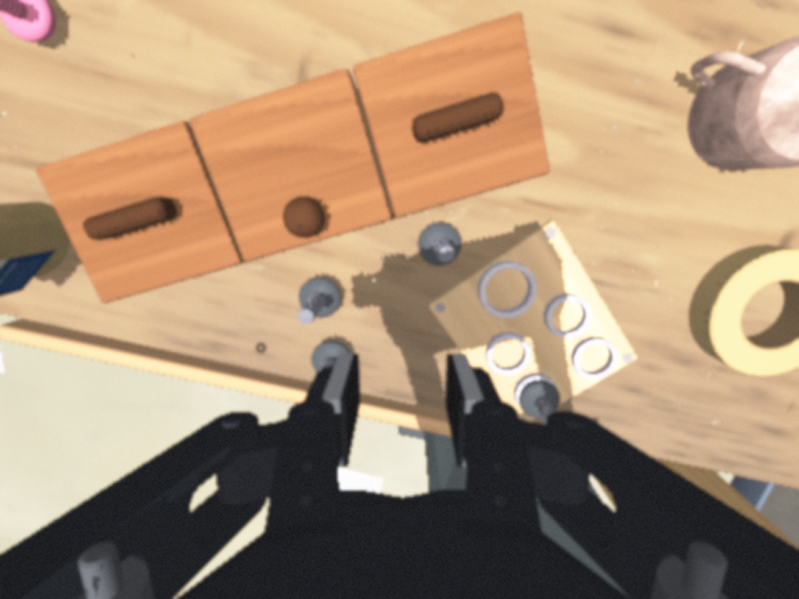

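Foot 2 was knocked: it now stands at (439,244), stem top (446,248), near the bar box. Feet 1 and 4 are in place and the placed foot is in ring c.

```bash
cp cam_wrist.npz cam_w6.npz; python3 - <<'E'
from h import *
c=lambda u,v,z:pt('w',(u+.5)/1.56-.5,(v+.5)/1.56-.5,z,'cam_w6.npz')[:2].round(4)
print('f2',c(439.5,244,.012),c(447,249,.057),'f1',c(321,296,.012),c(306,315,.057),'f4',c(332,360,.012),'placed',c(537,394,.0225),'c ring a',c(508,353,.016))
E
```

```text
f2 [0.4899 0.2963] [0.4929 0.2967] f1 [0.4344 0.3683] [0.4341 0.3689] f4 [0.3881 0.3512] placed [0.4022 0.1998] c ring a [0.4257 0.2278]
```

Call:
{"fn": "servo_tool", "kwargs": {
  "increments": [
    [[3.2, 0.8, 0.7, 1.5, 0], [3.2, 1.8, 1.6, 3, 0], [3.2, 2.7, 2.3, 4, 0], [3.2, 3.1, 2.7, 5, 0], [3.2, 3.1, 2.7, 6, 0]]
  ]
}}

```text
t: 11.95
tool_pos: [0.4921, 0.2961, 0.0871]
tool_rot: [3.119, 0.375, -0.0]
contact_force: [0.4, 0.2, -0.1]
opening: 0.0317
grip_force: 0.0
```

Call:
{"fn": "servo_tool", "kwargs": {
  "increments": [
    [[3.2, 0, 0, 0, 0], [3.2, 0, 0, 1, 0], [3.2, 0, 0, 2.5, 0], [3.2, 0, 0, 3.8, 0], [3.2, 0, 0, 4.4, 0]]
  ]
}}

```text
t: 12.45
tool_pos: [0.4899, 0.2963, 0.0416]
tool_rot: [3.118, 0.378, -0.005]
contact_force: [0.3, 0.1, -0.6]
opening: 0.0317
grip_force: 0.0
```

Call:
{"fn": "servo_tool", "kwargs": {
  "increments": [
    [[3.2, 0, 0, 0, 0], [3.2, 0, 0, 0, 0]]
  ]
}}

```text
t: 12.65
tool_pos: [0.4915, 0.2968, 0.044]
tool_rot: [3.119, 0.378, 0.0]
contact_force: [0.4, 0.2, 1.0]
opening: 0.0317
grip_force: 0.0
```

Call:
{"fn": "servo_tool", "kwargs": {
  "increments": [
    [[2, 0, 0, 0, 0], [0, 0, 0, 0, 0], [0, 0, 0, 0, 0], [0, 0, 0, 0, 0], [0, 0, 0, 0, 0]]
  ],
  "newtons": 50
}}

```text
t: 13.15
tool_pos: [0.492, 0.297, 0.0448]
tool_rot: [-3.118, -0.377, -0.002]
contact_force: [-0.1, 0.1, 3.3]
opening: 0.0054
grip_force: 49.0
```

Call:
{"fn": "servo_tool", "kwargs": {
  "increments": [
    [[0, 0, 0, -1, 0], [0, 0, 0, -3, 0], [0, 0, 0, -6, 0], [0, 0, 0, -8, 0], [0, 0, 0, -9, 0]]
  ]
}}

```text
t: 13.65
tool_pos: [0.4923, 0.2972, 0.1367]
tool_rot: [-3.118, -0.377, -0.005]
contact_force: [0.7, -0.2, -0.1]
opening: 0.006
grip_force: 48.8
```

Call:
{"fn": "servo_tool", "kwargs": {
  "increments": [
    [[0, -1.4, 1.9, 0, 0], [0, -3.8, 5.2, 0, 0], [0, -6.3, 8.6, 0, 0], [0, -7.9, 10.8, 0, 0], [0, -8.5, 11.6, 0, 0]]
  ]
}}

```text
t: 14.15
tool_pos: [0.435, 0.1621, 0.1329]
tool_rot: [3.119, 0.374, -0.003]
contact_force: [-0.1, 1.4, -0.7]
opening: 0.0056
grip_force: 48.9
```

Call:
{"fn": "servo_tool", "kwargs": {
  "increments": [
    [[0, 0, 0, 0, 0], [0, 0, 0, 0, 0], [0, 0, 0, 0, 0], [0, 0, 0, 0, 0]]
  ]
}}

```text
t: 14.55
tool_pos: [0.4368, 0.1646, 0.134]
tool_rot: [-3.118, -0.379, 0.0]
contact_force: [0.4, 0.1, -0.2]
opening: 0.0057
grip_force: 48.9
```

```bash
python3 - <<'E'
from h import *
o=ctrl.get_obs();print(o['tool_pos'],inc((.4370,.1645,.0555)),o['opening'],o['grip_force'],o['q'].round(2))
save('wrist','w7.png',crop=(150,100,400,320),s=2.6)
E
```

```text
[0.43681602 0.16464357 0.13401527] [0.02 0.02 7.85] 0.005736570945084756 48.94941329956055 [ 0.2  -0.27  2.06  0.    1.35  1.53]
```

View pics/w7.png

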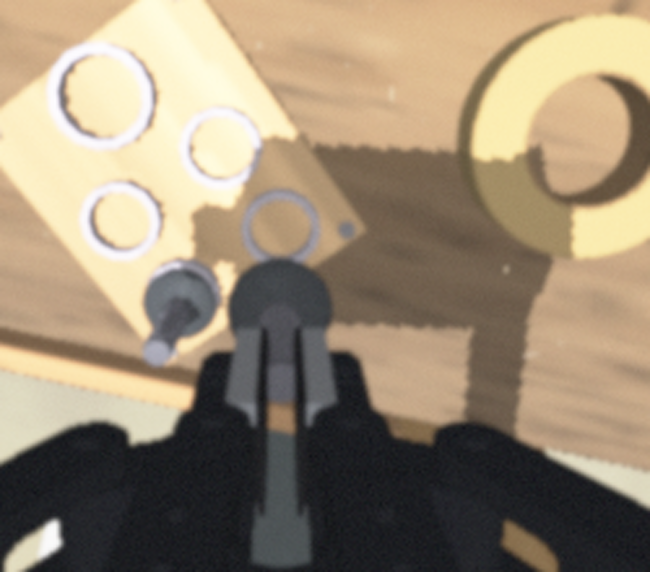

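Foot 2 is held upright over ring d (281,227); the placed foot in ring c has dome (181,299) and stem top (157,352).

```bash
python3 - <<'E'
from h import *
g=lambda u,v,z:pt('wrist',150+(u+.5)/2.6-.5,100+(v+.5)/2.6-.5,z)[:2].round(4)
z=.134-.0445
print('c foot',g(181,299,.0225),g(156,353,.0675),'held',g(281,312,z+.012),'ring d',g(281,227,.016),'b',g(222,147,.016),'a',g(121,220,.016))
E
```

```text
c foot [0.4009 0.1961] [0.3975 0.1977] held [0.4347 0.1633] ring d [0.4377 0.1641] b [0.4631 0.1938] a [0.4253 0.2264]
```

Call:
{"fn": "servo_tool", "kwargs": {
  "increments": [
    [[0, 0, 0, 1.5, 0], [0, 0, 0, 3.5, 0], [0, 0, 0, 5.5, 0], [0, 0, 0, 6.8, 0], [0, 0, 0, 7.3, 0]]
  ]
}}

```text
t: 15.1
tool_pos: [0.435, 0.1636, 0.0585]
tool_rot: [3.119, 0.378, -0.006]
contact_force: [-0.2, -0.5, -0.4]
opening: 0.0055
grip_force: 48.9
```

Call:
{"fn": "servo_tool", "kwargs": {
  "increments": [
    [[0, 0, 0, 0.2, 0], [0, 0, 0, 0.4, 0], [0, 0, 0, 0.5, 0], [0, 0, 0, 0.55, 0], [0, 0, 0, 0.6, 0]]
  ]
}}

```text
t: 15.6
tool_pos: [0.4372, 0.164, 0.0557]
tool_rot: [-3.119, -0.377, -0.003]
contact_force: [-0.0, 0.2, 0.7]
opening: 0.0055
grip_force: 49.0
```

Call:
{"fn": "servo_tool", "kwargs": {
  "increments": [
    [[0, 0, 0, 0.05, 0], [0, 0, 0, 0.05, 0], [0, 0, 0, 0.05, 0]]
  ]
}}

```text
t: 15.9
tool_pos: [0.4372, 0.164, 0.0552]
tool_rot: [-3.119, -0.377, -0.003]
contact_force: [0.4, -0.1, 2.8]
opening: 0.0055
grip_force: 49.3
```

Call:
{"fn": "servo_tool", "kwargs": {
  "increments": [
    [[1.2, 0, 0, 0, 0], [2, 0, 0, 0, 0], [2.6, 0, 0, 0, 0], [2.8, 0, 0, 0, 0], [2.8, 0, 0, 0, 0]]
  ]
}}

```text
t: 16.4
tool_pos: [0.4363, 0.1638, 0.0543]
tool_rot: [3.119, 0.377, -0.001]
contact_force: [0.5, 0.1, -0.5]
opening: 0.0284
grip_force: 0.0
```

Call:
{"fn": "servo_tool", "kwargs": {
  "increments": [
    [[2.8, 0, 0, -1, 0], [2.8, 0, 0, -3.5, 0], [2.8, 0, 0, -6, 0], [2.8, 0, 0, -8.5, 0], [2.8, 0, 0, -9.5, 0]]
  ]
}}

```text
t: 16.9
tool_pos: [0.4382, 0.1642, 0.1532]
tool_rot: [-3.118, -0.377, -0.009]
contact_force: [-0.1, 0.7, 1.1]
opening: 0.028
grip_force: 0.0
```

Call:
{"fn": "servo_tool", "kwargs": {
  "increments": [
    [[3.2, 0.5, -2, 0, 0], [3.2, 1.3, -5.5, 0, 0], [3.2, 2.2, -9.5, 0, 0], [3.2, 3.1, -13.5, 0, 0], [3.2, 3.9, -17, 0, 0]]
  ]
}}

```text
t: 17.4
tool_pos: [0.4333, 0.3399, 0.1492]
tool_rot: [3.119, 0.378, -0.001]
contact_force: [0.6, -0.2, -0.4]
opening: 0.032
grip_force: 0.0
```

Call:
{"fn": "servo_tool", "kwargs": {
  "increments": [
    [[3.2, 0.5, -2, 0, 0], [3.2, 0.7, -2.9, 0, 0], [3.2, 0.7, -2.9, 0, 0], [3.2, 0.7, -2.9, 0, 0]]
  ]
}}

```text
t: 17.8
tool_pos: [0.4337, 0.3672, 0.1492]
tool_rot: [3.118, 0.377, -0.001]
contact_force: [0.2, -0.1, -0.3]
opening: 0.0321
grip_force: 0.0
```

```bash
python3 - <<'E'
from h import *
o=ctrl.get_obs();print(o['tool_pos'],inc((.4343,.3686,.0435)),o['opening'])
save('wrist','w8.png',crop=(190,100,470,310),s=2.8)
E
```

```text
[0.43365311 0.36723741 0.14917075] [ 0.1  -0.12 10.57] 0.03213946736915243
```

View pics/w8.png

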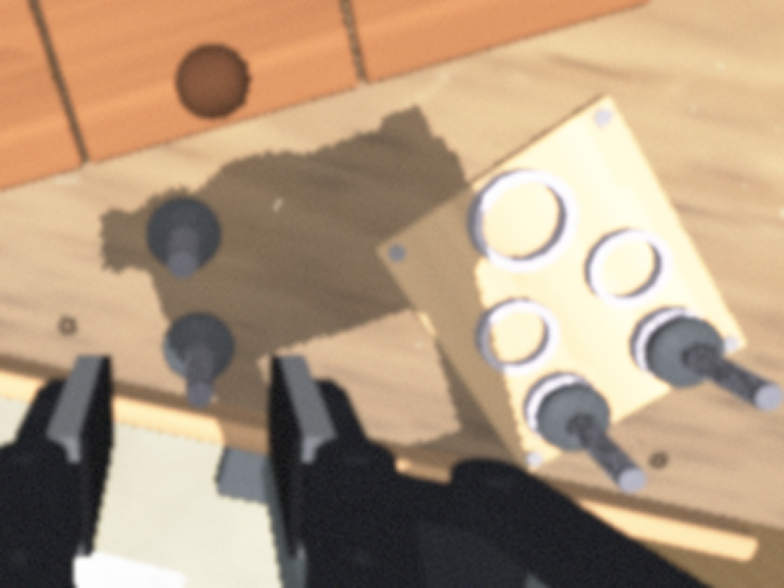

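Two feet stand in rings c (dome 567,413; top 630,478) and d (686,350; 768,397); foot 1 is at (183,234) and foot 4 at (199,344).

```bash
python3 - <<'E'
from h import *
g=lambda u,v,z:pt('wrist',190+(u+.5)/2.8-.5,100+(v+.5)/2.8-.5,z)[:2].round(4)
print('f1',g(183,234,.012),g(182,261,.057),'f4',g(199,343,.012),g(200,394,.057))
print('c',g(567,412,.0225),g(631,478,.0675),'d',g(686,349,.0225),g(768,397,.0675),'ra',g(516,337,.016),'knob',g(212,80,.082))
E
```

```text
f1 [0.4332 0.3693] [0.4345 0.3696] f4 [0.3901 0.3521] [0.3887 0.3519]
c [0.4006 0.2006] [0.3982 0.1992] d [0.4376 0.1649] [0.4382 0.1663] ra [0.4246 0.2287] knob [0.4947 0.3752]
```

Call:
{"fn": "servo_tool", "kwargs": {
  "increments": [
    [[3.2, 0, 0, 2, 0], [3.2, 0, 0, 4.5, 0], [3.2, 0, 0, 7, 0], [3.2, 0, 0, 9.5, 0], [3.2, 0, 0, 10.5, 0]]
  ]
}}

```text
t: 18.35
tool_pos: [0.4323, 0.3658, 0.0417]
tool_rot: [3.117, 0.375, -0.007]
contact_force: [-0.0, 0.3, -0.7]
opening: 0.0319
grip_force: 0.0
```

Call:
{"fn": "servo_tool", "kwargs": {
  "increments": [
    [[3.2, 0, 0, 0, 0], [3.2, 0, 0, 0, 0], [3.2, 0, 0, 0, 0]]
  ]
}}

```text
t: 18.65
tool_pos: [0.435, 0.3686, 0.0464]
tool_rot: [-3.118, -0.377, -0.004]
contact_force: [0.4, 0.3, -0.0]
opening: 0.0319
grip_force: 0.0
```

Call:
{"fn": "servo_tool", "kwargs": {
  "increments": [
    [[2, 0, 0, 0, 0], [0, 0, 0, 0, 0], [0, 0, 0, 0, 0], [0, 0, 0, 0, 0], [0, 0, 0, 0, 0]]
  ],
  "newtons": 50
}}

```text
t: 19.15
tool_pos: [0.4345, 0.3686, 0.0456]
tool_rot: [-3.118, -0.377, -0.003]
contact_force: [0.5, 0.4, 6.1]
opening: 0.0052
grip_force: 49.2
```

Call:
{"fn": "servo_tool", "kwargs": {
  "increments": [
    [[0, 0, 0, -1, 0], [0, 0, 0, -3, 0], [0, 0, 0, -6, 0], [0, 0, 0, -8, 0], [0, 0, 0, -9, 0]]
  ]
}}

```text
t: 19.65
tool_pos: [0.4343, 0.3685, 0.1368]
tool_rot: [-3.118, -0.377, -0.004]
contact_force: [-1.1, 0.4, -0.2]
opening: 0.0056
grip_force: 48.9
```

Call:
{"fn": "servo_tool", "kwargs": {
  "increments": [
    [[0, -0.1, 1.5, 0, 0], [0, -0.4, 5, 0, 0], [0, -0.7, 9, 0, 0], [0, -1, 13, 0, 0], [0, -1.2, 16, 0, 0]]
  ]
}}

```text
t: 20.15
tool_pos: [0.4589, 0.2067, 0.1322]
tool_rot: [3.118, 0.376, -0.006]
contact_force: [0.3, -0.1, -0.7]
opening: 0.0057
grip_force: 48.9
```

Call:
{"fn": "servo_tool", "kwargs": {
  "increments": [
    [[0, -0.1, 1.2, 0, 0], [0, -0.15, 1.6, 0, 0], [0, -0.15, 1.6, 0, 0], [0, -0.15, 1.6, 0, 0], [0, -0.15, 1.6, 0, 0]]
  ]
}}

```text
t: 20.65
tool_pos: [0.4623, 0.1948, 0.1344]
tool_rot: [-3.118, -0.38, 0.001]
contact_force: [0.7, -0.5, -0.9]
opening: 0.0053
grip_force: 48.9
```

```bash
python3 - <<'E'
from h import *
o=ctrl.get_obs();print(o['tool_pos'],inc((.4632,.1947,.0565)),o['opening'],o['grip_force'])
E
```

```text
[0.46233893 0.19483484 0.13436224] [0.08 0.04 7.79] 0.005252166554316118 48.9384788274765
```

Call:
{"fn": "servo_tool", "kwargs": {
  "increments": [
    [[0, 0.1, 0.05, 1.5, 0], [0, 0.1, 0.05, 3.5, 0], [0, 0.1, 0.05, 5.5, 0], [0, 0.1, 0.05, 6.8, 0], [0, 0.1, 0.05, 7.3, 0]]
  ]
}}

```text
t: 21.15
tool_pos: [0.4621, 0.1936, 0.0589]
tool_rot: [3.118, 0.378, -0.006]
contact_force: [0.1, -0.1, -0.8]
opening: 0.0054
grip_force: 48.9
```

Call:
{"fn": "servo_tool", "kwargs": {
  "increments": [
    [[0, 0, 0, 0.2, 0], [0, 0, 0, 0.4, 0], [0, 0, 0, 0.5, 0], [0, 0, 0, 0.5, 0], [0, 0, 0, 0.5, 0]]
  ]
}}

```text
t: 21.65
tool_pos: [0.4641, 0.1938, 0.0571]
tool_rot: [-3.119, -0.377, -0.002]
contact_force: [-0.4, -0.9, -1.1]
opening: 0.0054
grip_force: 48.9
```

Call:
{"fn": "servo_tool", "kwargs": {
  "increments": [
    [[0, 0, 0, 0.05, 0], [0, 0, 0, 0.05, 0], [0, 0, 0, 0.05, 0]]
  ]
}}

```text
t: 21.95
tool_pos: [0.4639, 0.1938, 0.0563]
tool_rot: [-3.119, -0.377, -0.001]
contact_force: [-0.5, -0.1, 0.6]
opening: 0.0052
grip_force: 49.1
```

Call:
{"fn": "servo_tool", "kwargs": {
  "increments": [
    [[0, 0, 0, 0.05, 0], [0, 0, 0, 0.05, 0], [0, 0, 0, 0.05, 0]]
  ]
}}

```text
t: 22.25
tool_pos: [0.4639, 0.1939, 0.0559]
tool_rot: [-3.119, -0.377, -0.001]
contact_force: [-0.5, 0.4, 2.1]
opening: 0.0056
grip_force: 49.4
```

Call:
{"fn": "servo_tool", "kwargs": {
  "increments": [
    [[1.2, 0, 0, 0, 0], [2, 0, 0, 0, 0], [2.6, 0, 0, 0, 0], [2.8, 0, 0, 0, 0], [2.8, 0, 0, 0, 0]]
  ]
}}

```text
t: 22.75
tool_pos: [0.4636, 0.1936, 0.0554]
tool_rot: [3.119, 0.377, -0.0]
contact_force: [0.2, 0.2, 0.0]
opening: 0.0278
grip_force: 0.0
```

Call:
{"fn": "servo_tool", "kwargs": {
  "increments": [
    [[2.8, 0, 0, -1, 0], [2.8, 0, 0, -3.5, 0], [2.8, 0, 0, -6, 0], [2.8, 0, 0, -8.5, 0], [2.8, 0, 0, -9.5, 0]]
  ]
}}

```text
t: 23.25
tool_pos: [0.4654, 0.1941, 0.1543]
tool_rot: [-3.118, -0.377, -0.009]
contact_force: [0.2, -0.1, 1.0]
opening: 0.0281
grip_force: 0.0
```

Call:
{"fn": "servo_tool", "kwargs": {
  "increments": [
    [[3.2, -0.3, -1.5, 0, 0], [3.2, -1, -5, 0, 0], [3.2, -1.8, -9, 0, 0], [3.2, -2.6, -13, 0, 0], [3.2, -3.2, -16, 0, 0]]
  ]
}}

```text
t: 23.75
tool_pos: [0.3931, 0.343, 0.1502]
tool_rot: [-3.119, -0.379, 0.001]
contact_force: [1.1, -0.0, -0.0]
opening: 0.0321
grip_force: 0.0
```

Call:
{"fn": "servo_tool", "kwargs": {
  "increments": [
    [[3.2, -0.2, -0.8, 0, 0], [3.2, -0.3, -1.1, 0, 0], [3.2, -0.3, -1.1, 0, 0], [3.2, -0.3, -1.1, 0, 0]]
  ]
}}

```text
t: 24.15
tool_pos: [0.3894, 0.3505, 0.1504]
tool_rot: [3.119, 0.375, -0.0]
contact_force: [-0.2, -0.3, 0.1]
opening: 0.032
grip_force: 0.0
```

```bash
python3 - <<'E'
from h import *
o=ctrl.get_obs();print(o['tool_pos'],inc((.3892,.3518,.044)),o['opening'])
save('wrist','w9.png',crop=(190,100,470,310),s=2.8)
E
```

```text
[0.3893849  0.35049454 0.15037102] [ 1.000e-02 -1.400e-01  1.064e+01] 0.03202137821147036
```

View pics/w9.png

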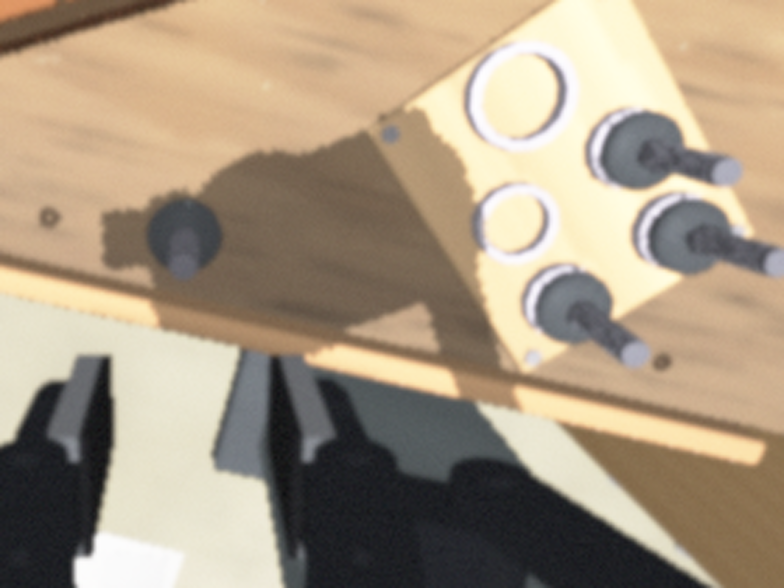

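Three feet stand in rings b, c and d; foot 4 is where expected (184,234).

Call:
{"fn": "servo_tool", "kwargs": {
  "increments": [
    [[3.2, 0, 0, 2, 0], [3.2, 0, 0, 4.5, 0], [3.2, 0, 0, 7, 0], [3.2, 0, 0, 9.5, 0], [3.2, 0, 0, 10.6, 0]]
  ]
}}

```text
t: 24.7
tool_pos: [0.388, 0.3496, 0.0419]
tool_rot: [3.117, 0.375, -0.006]
contact_force: [-0.6, -0.2, -1.2]
opening: 0.0322
grip_force: 0.0
```

Call:
{"fn": "servo_tool", "kwargs": {
  "increments": [
    [[3.2, 0, 0, 0, 0], [3.2, 0, 0, 0, 0], [3.2, 0, 0, 0, 0]]
  ]
}}

```text
t: 25.0
tool_pos: [0.3902, 0.352, 0.0463]
tool_rot: [-3.118, -0.377, -0.004]
contact_force: [0.6, 0.6, 1.2]
opening: 0.0319
grip_force: 0.0
```

Call:
{"fn": "servo_tool", "kwargs": {
  "increments": [
    [[2, 0, 0, 0, 0], [0, 0, 0, 0, 0], [0, 0, 0, 0, 0], [0, 0, 0, 0, 0], [0, 0, 0, 0, 0]]
  ],
  "newtons": 50
}}

```text
t: 25.5
tool_pos: [0.3897, 0.3519, 0.0456]
tool_rot: [-3.118, -0.377, -0.003]
contact_force: [0.6, -0.4, 6.1]
opening: 0.0055
grip_force: 49.2
```

Call:
{"fn": "servo_tool", "kwargs": {
  "increments": [
    [[0, 0, 0, -1, 0], [0, 0, 0, -3, 0], [0, 0, 0, -6, 0], [0, 0, 0, -8, 0], [0, 0, 0, -9, 0]]
  ]
}}

```text
t: 26.0
tool_pos: [0.3895, 0.3519, 0.1367]
tool_rot: [-3.118, -0.377, -0.004]
contact_force: [0.0, 0.5, -1.5]
opening: 0.0054
grip_force: 48.9
```

Call:
{"fn": "servo_tool", "kwargs": {
  "increments": [
    [[0, 0.1, 1.5, 0, 0], [0, 0.3, 4.8, 0, 0], [0, 0.4, 8.6, 0, 0], [0, 0.5, 11.6, 0, 0], [0, 0.55, 12.8, 0, 0]]
  ]
}}

```text
t: 26.5
tool_pos: [0.4241, 0.2253, 0.1325]
tool_rot: [3.118, 0.373, -0.005]
contact_force: [-0.6, 0.0, -0.9]
opening: 0.0051
grip_force: 48.9
```

Call:
{"fn": "servo_tool", "kwargs": {
  "increments": [
    [[0, 0, 0, 0, 0], [0, 0, 0, 0, 0], [0, 0, 0, 0, 0], [0, 0, 0, 0, 0]]
  ]
}}

```text
t: 26.9
tool_pos: [0.4245, 0.2292, 0.1343]
tool_rot: [-3.118, -0.38, 0.001]
contact_force: [0.2, -0.4, -0.8]
opening: 0.0053
grip_force: 49.0
```

```bash
python3 - <<'E'
from h import *
o=ctrl.get_obs();print(o['tool_pos'],inc((.4252,.2275,.0555)),o['opening'],o['grip_force'])
E
```

```text
[0.42445143 0.22922528 0.13434688] [0.03 0.19 7.88] 0.0053137328178117504 48.95540714263916
```

Call:
{"fn": "servo_tool", "kwargs": {
  "increments": [
    [[0, 0.05, 0.15, 1.5, 0], [0, 0.05, 0.15, 3.5, 0], [0, 0.05, 0.15, 5.5, 0], [0, 0.05, 0.15, 6.8, 0], [0, 0.05, 0.15, 7.3, 0]]
  ]
}}

```text
t: 27.4
tool_pos: [0.4241, 0.2267, 0.059]
tool_rot: [3.118, 0.378, -0.006]
contact_force: [-0.4, 0.5, 0.4]
opening: 0.0055
grip_force: 49.0
```

Call:
{"fn": "servo_tool", "kwargs": {
  "increments": [
    [[0, 0, 0, 0.2, 0], [0, 0, 0, 0.4, 0], [0, 0, 0, 0.5, 0], [0, 0, 0, 0.5, 0], [0, 0, 0, 0.55, 0]]
  ]
}}

```text
t: 27.9
tool_pos: [0.4261, 0.2272, 0.0567]
tool_rot: [-3.119, -0.377, -0.002]
contact_force: [-0.1, 0.3, 0.2]
opening: 0.0056
grip_force: 49.0
```

Call:
{"fn": "servo_tool", "kwargs": {
  "increments": [
    [[0, 0, 0, 0.05, 0], [0, 0, 0, 0.05, 0], [0, 0, 0, 0.05, 0]]
  ]
}}

```text
t: 28.2
tool_pos: [0.4258, 0.2272, 0.0558]
tool_rot: [-3.119, -0.377, -0.001]
contact_force: [-0.5, 0.4, 0.1]
opening: 0.0052
grip_force: 49.1
```

Call:
{"fn": "servo_tool", "kwargs": {
  "increments": [
    [[0, 0, 0, 0.03, 0], [0, 0, 0, 0.03, 0], [0, 0, 0, 0.03, 0]]
  ]
}}

```text
t: 28.5
tool_pos: [0.4259, 0.2272, 0.0555]
tool_rot: [-3.119, -0.377, -0.001]
contact_force: [-0.7, -0.0, 2.0]
opening: 0.0054
grip_force: 49.3
```

Call:
{"fn": "servo_tool", "kwargs": {
  "increments": [
    [[1.2, 0, 0, 0, 0], [2, 0, 0, 0, 0], [2.6, 0, 0, 0, 0], [2.8, 0, 0, 0, 0], [2.8, 0, 0, 0, 0]]
  ]
}}

```text
t: 29.0
tool_pos: [0.4256, 0.227, 0.0551]
tool_rot: [3.119, 0.377, -0.0]
contact_force: [1.1, -0.1, 0.4]
opening: 0.0276
grip_force: 0.0
```

Call:
{"fn": "servo_tool", "kwargs": {
  "increments": [
    [[2.8, 0, 0, -1, 0], [2.8, 0, 0, -3.5, 0], [2.8, 0, 0, -6, 0], [2.8, 0, 0, -8.5, 0], [2.8, 0, 0, -9.5, 0]]
  ]
}}

```text
t: 29.5
tool_pos: [0.4273, 0.2277, 0.154]
tool_rot: [-3.118, -0.377, -0.009]
contact_force: [0.1, 0.2, 0.5]
opening: 0.0279
grip_force: 0.0
```

Call:
{"fn": "servo_tool", "kwargs": {
  "increments": [
    [[4, 1, -1.3, 0, 0], [4, 3.5, -4.3, 0, 0], [4, 6.2, -7.7, 0, 0], [4, 8.7, -10.8, 0, 0], [4, 10.2, -12.7, 0, 0]]
  ]
}}

```text
t: 30.0
tool_pos: [0.4949, 0.3769, 0.1497]
tool_rot: [-3.118, -0.379, 0.001]
contact_force: [-0.0, -0.4, 0.6]
opening: 0.0399
grip_force: 0.0
```

Call:
{"fn": "servo_tool", "kwargs": {
  "increments": [
    [[4, 0, 0, 0, -5], [4, 0, 0, 0, -10], [4, 0, 0, 0, -15.4], [4, 0, 0, 0, -15.4], [4, 0, 0, 0, -15.4]]
  ]
}}

```text
t: 30.5
tool_pos: [0.4942, 0.3746, 0.1498]
tool_rot: [3.041, 0.789, -0.001]
contact_force: [0.3, 0.2, 0.5]
opening: 0.04
grip_force: 0.0
```

Call:
{"fn": "servo_tool", "kwargs": {
  "increments": [
    [[4, 0, 0, 0, 0], [4, 0, 0, 0, 0]]
  ]
}}

```text
t: 30.7
tool_pos: [0.4944, 0.3746, 0.1502]
tool_rot: [3.041, 0.79, -0.0]
contact_force: [-0.5, 0.6, -0.5]
opening: 0.0404
grip_force: 0.0
```

```bash
python3 - <<'E'
from h import *
o=ctrl.get_obs();M=R.from_rotvec(o['tool_rot']).as_matrix();print(M.round(3),o['tool_pos'],inc((.4949,.3746,.095)),o['opening'])
save('wrist','w10.png',s=1.56)
E
```

```text
[[ 0.873  0.487 -0.   ]
 [ 0.487 -0.873 -0.   ]
 [-0.     0.    -1.   ]] [0.49437394 0.3746231  0.15018002] [0.05 0.03 5.52] 0.04044287318775285
```

View pics/w10.png

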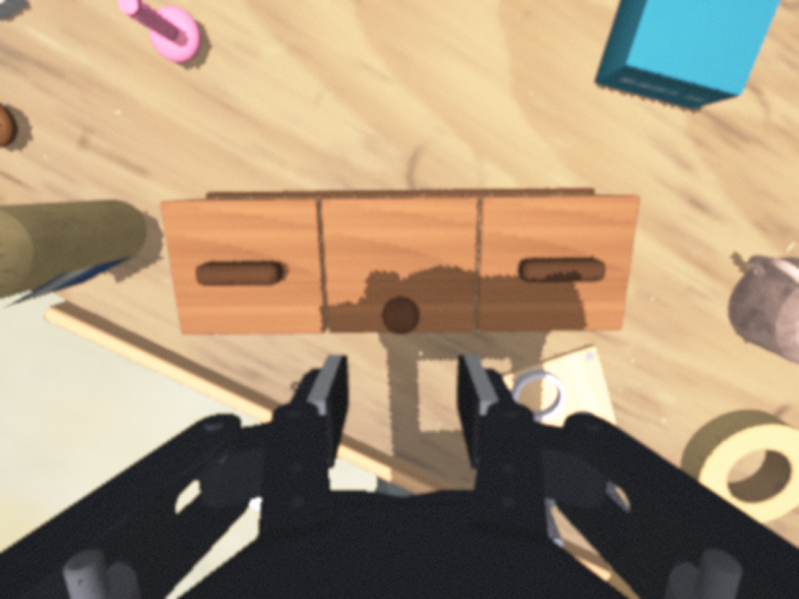

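The gripper is square to the row of boxes, with the knob (401,315) centred between the fingers.

Call:
{"fn": "servo_tool", "kwargs": {
  "increments": [
    [[4, 0, 0, 1.5, 0], [4, 0, 0, 3, 0], [4, 0, 0, 4.3, 0], [4, 0, 0, 5, 0], [4, 0, 0, 5.4, 0]]
  ]
}}

```text
t: 31.25
tool_pos: [0.4936, 0.3742, 0.0942]
tool_rot: [3.04, 0.792, -0.004]
contact_force: [0.7, -0.6, 0.5]
opening: 0.0398
grip_force: 0.0
```

Call:
{"fn": "servo_tool", "kwargs": {
  "increments": [
    [[4, 0, 0, 0, 0], [4, 0, 0, 0, 0], [4, 0, 0, 0, 0]]
  ]
}}

```text
t: 31.55
tool_pos: [0.4949, 0.3751, 0.0971]
tool_rot: [-3.04, -0.792, -0.002]
contact_force: [0.1, -1.3, -0.2]
opening: 0.0403
grip_force: 0.0
```

Call:
{"fn": "servo_tool", "kwargs": {
  "increments": [
    [[3, 0, 0, 0, 0], [1, 0, 0, 0, 0], [1, 0, 0, 0, 0], [1, 0, 0, 0, 0]]
  ],
  "newtons": 30
}}

```text
t: 31.95
tool_pos: [0.4944, 0.3747, 0.0963]
tool_rot: [-3.04, -0.792, -0.0]
contact_force: [-0.1, -0.6, 0.3]
opening: 0.0102
grip_force: 0.0
```

```bash
python3 - <<'E'
from h import *
a=cam('wrist')[0][170:330,170:350];s=cam('side')[0];s=s[130:270,180:330]
im=np.hstack([cv2.resize(a,(400,356),interpolation=2),cv2.resize(s,(382,356),interpolation=2)])
cv2.imwrite('pics/w11.png',im[:,:,::-1])
o=ctrl.get_obs();print(o['opening'],o['tool_pos'],o['grip_force'])
E
```

```text
0.0097569852509629 [0.49439302 0.37472985 0.09622685] 0.0
```

View pics/w11.png

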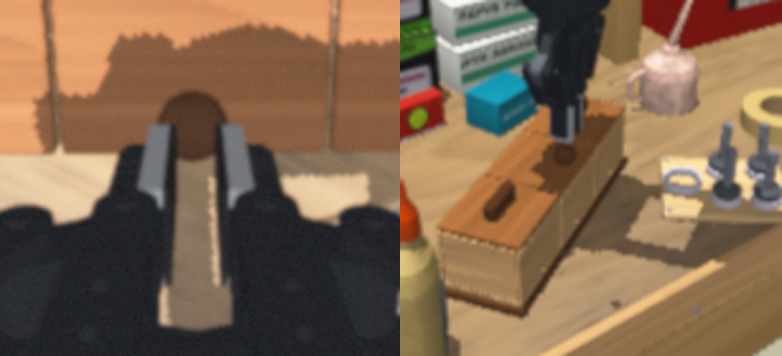

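The knob (193,125 in the left half) lies just beyond/below the fingertips, not between them; in the side view it is right under the tips.

```bash
python3 - <<'E'
from h import *
c=np.load('cam_wrist.npz');p=ctrl.get_obs()['tool_pos']
print('proj knob',proj('wrist',(.4949,.3746,.082)),'seen',256.9,226.2)
for z in (.072,.082,.0925):print(z,pt('wrist',256.9,226.2,z))
for dz in (0,-.01,-.019):print(dz,proj('wrist',p+[0,0,dz]))
# knob from w10 (full px 401/1.56,315/1.56): triangulate not possible w/out its cam; side:
print('side',proj('side',(.4949,.3746,.082)),'seen',180+(563-400)/382*150,130+153/356*140)
print('side tip',proj('side',p+[0,0,-.019]),180+(567-400)/382*150,130+141/356*140)
E
```

```text
proj knob [257.36496931 225.57396387] seen 256.9 226.2
0.072 [0.49073898 0.37266209 0.072     ]
0.082 [0.49436338 0.37465162 0.082     ]
0.0925 [0.49816901 0.37674062 0.0925    ]
0 [256.74625346 235.10671254]
-0.01 [256.79808201 228.63261645]
-0.019 [256.83999134 223.39756762]
side [244.94214694 190.17376132] seen 244.00523560209422 190.1685393258427
side tip [245.02751302 192.01580944] 245.5759162303665 185.4494382022472
```

Call:
{"fn": "servo_tool", "kwargs": {
  "increments": [
    [[2.5, 0, 0, 0, 0], [4, 0, 0, 0, 0], [4, 0, 0, 0, 0], [4, 0, 0, 0, 0]]
  ]
}}

```text
t: 32.45
tool_pos: [0.4944, 0.3747, 0.0962]
tool_rot: [-3.04, -0.792, 0.0]
contact_force: [-0.2, -0.1, 0.5]
opening: 0.0401
grip_force: 0.0
```

Call:
{"fn": "servo_tool", "kwargs": {
  "increments": [
    [[4, 0, 0, 0.2, 0], [4, 0, 0, 0.4, 0], [4, 0, 0, 0.6, 0], [4, 0, 0, 0.6, 0], [4, 0, 0, 0.6, 0]]
  ]
}}

```text
t: 32.95
tool_pos: [0.4943, 0.3747, 0.09]
tool_rot: [3.04, 0.792, -0.001]
contact_force: [-1.2, -0.4, 0.9]
opening: 0.0399
grip_force: 0.0
```

Call:
{"fn": "servo_tool", "kwargs": {
  "increments": [
    [[3, 0, 0, 0, 0], [1, 0, 0, 0, 0], [1, 0, 0, 0, 0], [1, 0, 0, 0, 0]]
  ],
  "newtons": 30
}}

```text
t: 33.35
tool_pos: [0.4944, 0.3748, 0.0903]
tool_rot: [-3.04, -0.792, -0.0]
contact_force: [-0.3, -0.3, -0.8]
opening: 0.0102
grip_force: 0.0
```

Call:
{"fn": "servo_tool", "kwargs": {
  "increments": [
    [[2.5, 0, 0, 0, 0], [4, 0, 0, 0, 0], [4, 0, 0, 0, 0], [4, 0, 0, 0, 0]]
  ]
}}

```text
t: 33.75
tool_pos: [0.4944, 0.3747, 0.0902]
tool_rot: [-3.04, -0.792, 0.0]
contact_force: [0.2, 0.5, -0.2]
opening: 0.0398
grip_force: 0.0
```

Call:
{"fn": "servo_tool", "kwargs": {
  "increments": [
    [[4, 0, 0, 0.1, 0], [4, 0, 0, 0.2, 0], [4, 0, 0, 0.3, 0], [4, 0, 0, 0.3, 0], [4, 0, 0, 0.3, 0]]
  ]
}}

```text
t: 34.25
tool_pos: [0.4944, 0.3747, 0.0871]
tool_rot: [3.04, 0.792, -0.0]
contact_force: [0.8, 0.4, 0.3]
opening: 0.0402
grip_force: 0.0
```

Call:
{"fn": "servo_tool", "kwargs": {
  "increments": [
    [[3, 0, 0, 0, 0], [1, 0, 0, 0, 0], [1, 0, 0, 0, 0], [1, 0, 0, 0, 0]]
  ],
  "newtons": 30
}}

```text
t: 34.65
tool_pos: [0.4944, 0.3747, 0.0872]
tool_rot: [3.04, 0.792, 0.0]
contact_force: [0.3, 1.1, -0.5]
opening: 0.0098
grip_force: 0.0
```

Call:
{"fn": "servo_tool", "kwargs": {
  "increments": [
    [[2.5, 0, 0, 0, 0], [4, 0, 0, 0, 0], [4, 0, 0, 0, 0], [4, 0, 0, 0, 0]]
  ]
}}

```text
t: 35.05
tool_pos: [0.4944, 0.3747, 0.0872]
tool_rot: [3.04, 0.792, -0.0]
contact_force: [-0.1, -0.1, 0.1]
opening: 0.0399
grip_force: 0.0
```

Call:
{"fn": "servo_tool", "kwargs": {
  "increments": [
    [[4, 0, 0, 0.15, 0], [4, 0, 0, 0.3, 0], [4, 0, 0, 0.4, 0], [4, 0, 0, 0.4, 0], [4, 0, 0, 0.4, 0]]
  ]
}}

```text
t: 35.55
tool_pos: [0.4944, 0.3747, 0.0831]
tool_rot: [3.04, 0.792, -0.0]
contact_force: [-0.2, 0.2, -0.9]
opening: 0.0399
grip_force: 0.0
```

Call:
{"fn": "servo_tool", "kwargs": {
  "increments": [
    [[3, 0, 0, 0, 0], [1, 0, 0, 0, 0], [1, 0, 0, 0, 0], [1, 0, 0, 0, 0]]
  ],
  "newtons": 30
}}

```text
t: 35.95
tool_pos: [0.4945, 0.3756, 0.0843]
tool_rot: [-3.039, -0.792, -0.001]
contact_force: [-2.7, 2.1, 4.1]
opening: 0.0098
grip_force: 3.8
```

```bash
python3 - <<'E'
from h import *
o=ctrl.get_obs();print(o['opening'],o['grip_force'],o['contact_force'],o['tool_pos'])
save('side','s12.png',crop=(210,130,290,220),s=6)
save('wrist','w12.png',crop=(190,180,330,280),s=5)
E
```

```text
0.009807870961198168 3.818851299583912 [-2.65968761  2.14806289  4.10365125] [0.49449718 0.3755795  0.08431221]
```

```bash
python3 - <<'E'
import cv2,numpy as np
a=cv2.imread('pics/s12.png');b=cv2.imread('pics/w12.png')
a=cv2.resize(a,(400,450));b=cv2.resize(b,(400,286));c=np.zeros((450,800,3),np.uint8);c[:,:400]=a;c[:286,400:]=b
cv2.imwrite('pics/v13.png',c)
E
```

```text
(no output)
```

View pics/v13.png

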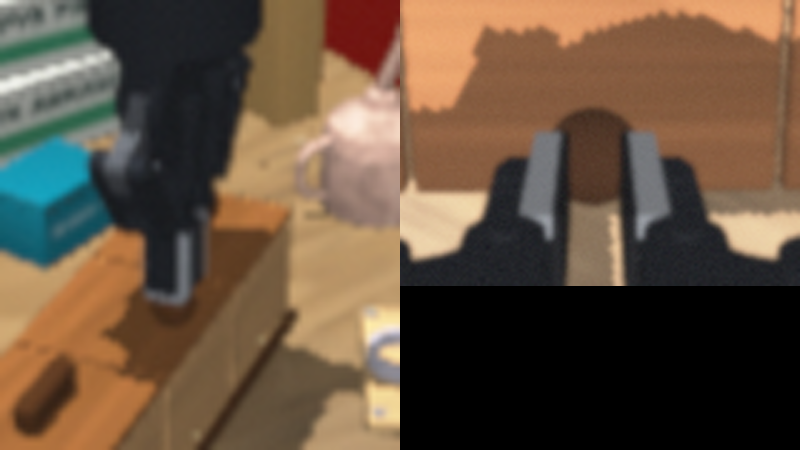

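The side view shows the fingertips now covering the upper half of the knob, still too high for a proper grip; tip bottom at crop (170,303).

```bash
python3 - <<'E'
from h import *
p=np.array([.4944,.3747,0]);yb=np.array([-.488,.873,0])
for z in (.07,.075,.08,.085,.09):print(z,[proj('side',p+yb*s+[0,0,z]).round(1) for s in (.005,.02)])
E
```

```text
0.07 [array([244.2, 195.7]), array([241.6, 198.9])]
0.075 [array([244.2, 193.9]), array([241.6, 197.1])]
0.08 [array([244.2, 192.1]), array([241.6, 195.3])]
0.085 [array([244.2, 190.2]), array([241.6, 193.4])]
0.09 [array([244.2, 188.4]), array([241.6, 191.6])]
```

Call:
{"fn": "servo_tool", "kwargs": {
  "increments": [
    [[2.5, 0, 0, 0, 0], [4, 0, 0, 0, 0], [4, 0, 0, 0, 0], [4, 0, 0, 0, 0]]
  ]
}}

```text
t: 36.45
tool_pos: [0.4943, 0.3743, 0.0826]
tool_rot: [3.04, 0.791, -0.001]
contact_force: [0.5, -0.1, 0.0]
opening: 0.0398
grip_force: 0.0
```

Call:
{"fn": "servo_tool", "kwargs": {
  "increments": [
    [[4, 0, 0, 0.2, 0], [4, 0, 0, 0.4, 0], [4, 0, 0, 0.6, 0], [4, 0, 0, 0.7, 0], [4, 0, 0, 0.7, 0]]
  ]
}}

```text
t: 36.95
tool_pos: [0.4942, 0.3746, 0.0758]
tool_rot: [3.04, 0.792, -0.001]
contact_force: [0.2, -1.0, 1.0]
opening: 0.0401
grip_force: 0.0
```

Call:
{"fn": "servo_tool", "kwargs": {
  "increments": [
    [[3, 0, 0, 0, 0], [1, 0, 0, 0, 0], [0.8, 0, 0, 0, 0], [0.8, 0, 0, 0, 0]]
  ],
  "newtons": 30
}}

```text
t: 37.35
tool_pos: [0.4941, 0.3755, 0.0767]
tool_rot: [-3.039, -0.792, 0.0]
contact_force: [-3.9, 3.6, 1.8]
opening: 0.0177
grip_force: 29.3
```

Call:
{"fn": "servo_tool", "kwargs": {
  "increments": [
    [[0.8, 0.6, 0, 0, 0], [0.8, 1.4, 0, 0, 0], [0.8, 2.4, 0, 0, 0], [0.8, 3.4, 0, 0, 0], [0.8, 4.4, 0, 0, 0]]
  ]
}}

```text
t: 37.85
tool_pos: [0.5324, 0.3974, 0.0767]
tool_rot: [-3.038, -0.792, 0.001]
contact_force: [-4.4, 4.4, 3.2]
opening: 0.0178
grip_force: 29.5
```

Call:
{"fn": "servo_tool", "kwargs": {
  "increments": [
    [[0.8, 0.9, 0, 0, 0], [0.8, 1.7, 0, 0, 0], [0.8, 2.2, 0, 0, 0], [0.8, 2.4, 0, 0, 0], [0.8, 2.4, 0, 0, 0]]
  ]
}}

```text
t: 38.35
tool_pos: [0.553, 0.4092, 0.0767]
tool_rot: [-3.038, -0.792, 0.002]
contact_force: [-5.1, 4.8, 2.0]
opening: 0.0174
grip_force: 29.6
```

Call:
{"fn": "servo_tool", "kwargs": {
  "increments": [
    [[2.5, 0, 0, 0, 0], [4, 0, 0, 0, 0], [4, 0, 0, 0, 0], [4, 0, 0, 0, 0], [4, 0, 0, 0, 0]]
  ]
}}

```text
t: 38.85
tool_pos: [0.5539, 0.4076, 0.0761]
tool_rot: [3.04, 0.791, 0.0]
contact_force: [-1.2, 0.1, -0.5]
opening: 0.0403
grip_force: 0.0
```

Call:
{"fn": "servo_tool", "kwargs": {
  "increments": [
    [[4, 0, 0, -1.5, 0], [4, 0, 0, -4.5, 0], [4, -1, 0, -7.5, 0], [4, -3, 0, -10.5, 0], [4, -6, 0, -12, 0]]
  ]
}}

```text
t: 39.35
tool_pos: [0.5031, 0.3794, 0.2016]
tool_rot: [-3.039, -0.791, -0.011]
contact_force: [-0.4, 0.3, 0.3]
opening: 0.0401
grip_force: 0.0
```

Call:
{"fn": "servo_tool", "kwargs": {
  "increments": [
    [[4, -2, 0, 0, 0], [4, -2.9, 0, 0, 0], [4, -2.9, 0, 0, 0], [4, -2.9, 0, 0, 0], [4, -2.9, 0, 0, 0]]
  ]
}}

```text
t: 39.85
tool_pos: [0.4766, 0.3646, 0.1958]
tool_rot: [3.04, 0.792, -0.001]
contact_force: [-0.1, -0.1, 0.5]
opening: 0.0399
grip_force: 0.0
```

```bash
python3 - <<'E'
from h import *
o=ctrl.get_obs();print(o['tool_pos'],o['tool_rot'],o['opening'])
img,K,C=cam('wrist');cv2.imwrite('pics/full_w14.png',img[:,:,::-1])
c0=np.array([.5158,.3863]);xb=np.array([.873,.488]);yb=np.array([-.488,.873])
cor=[c0+a*xb+b*yb for a,b in((-.034,-.038),(.034,-.038),(.034,.038),(-.034,.038))]
poly=np.array([proj('wrist',[*p,.066]) for p in cor]);print(poly.round(0))
m=np.zeros(img.shape[:2],np.uint8);cv2.fillPoly(m,[poly.astype(np.int32)],1)
i=img.astype(int);g=((i.max(2)-i.min(2)<28)&(m>0))
n,l,s,ce=cv2.connectedComponentsWithStats(g.astype(np.uint8))
for k in range(1,n):
  if s[k][4]>15:
    print(s[k],ce[k].round(1),i[l==k].mean(0).round(),pt('wrist',*ce[k],.026)[:2].round(4),pt('wrist',*ce[k],.062)[:2].round(4))
x,y,w,h=cv2.boundingRect(poly.astype(np.int32))
sub=i[y:y+h:3,x:x+w:3]
for r in sub: print(' '.join('%3d/%+3d'%(p.sum()//3,p[0]-p[2]) for p in r))
E
```

```text
[0.47657632 0.36463358 0.1958083 ] [ 3.04005907e+00  7.91551407e-01 -7.28756616e-04] 0.039879424221554854
[[293. 175.]
 [295. 108.]
 [219. 108.]
 [222. 175.]]
[240 130  31  30 723] [255.  144.3] [134. 136. 142.] [0.5098 0.3862] [0.5127 0.3874]
161/+119 159/+122 161/+120 160/+120 160/+119 159/+119 160/+118 160/+119 160/+121 160/+119 151/+116 109/+83  73/+56  78/+57  92/+69 140/+107 160/+120 161/+120 162/+121 161/+121 162/+122 161/+121 162/+121 162/+121 162/+121 166/+120
156/+119 155/+118 154/+119 155/+119 154/+118 154/+120 154/+119 156/+119 155/+120 156/+117 155/+119 155/+118 149/+114 151/+115 147/+112 155/+117 153/+119 156/+117 152/+117 154/+118 151/+118 152/+117 151/+116 152/+116 151/+114 151/+114
116/+66 100/+61 120/+65 129/+71 127/+71 129/+71 121/+69 121/+67 124/+71 128/+72 127/+68 126/+69 129/+70 129/+71 128/+70 129/+69 131/+70 136/+73 136/+73 136/+73 136/+71 138/+71 137/+71 122/+63  97/+52 188/+87
133/+65  94/+47 128/+62 139/+68 156/+76 169/+82 171/+87 176/+88 188/+87 181/+88 190/+87 191/+86 182/+89 200/+84 193/+87 180/+86 192/+86 203/+85 199/+85 202/+86 197/+86 205/+84 213/+80 
[... 3275 characters left out ...]
/+74 173/+85 154/+76 154/+74 156/+76 154/+76 154/+75 112/+53  96/+48 211/+82
218/+76 111/+56  99/+49 128/+64 146/+72 193/+86 197/+85 196/+86 196/+86 194/+87 185/+88 128/+61 122/+60 122/+60 125/+58 125/+60 127/+60 124/+60 123/+59 124/+61 118/+58 118/+58 118/+58 102/+50  93/+45 142/+71
219/+74 113/+55 105/+50 110/+52 111/+54 114/+53 112/+54 111/+52 111/+53 107/+52 104/+49 104/+51 106/+50 105/+51 105/+51 104/+49 105/+51 104/+50 104/+50 103/+50 103/+50 104/+49 103/+50 105/+49  94/+44 134/+66
219/+74 122/+60 111/+54 114/+53 117/+55 114/+55 113/+57 113/+55 115/+55 108/+53 105/+52 108/+50 107/+51 106/+51 107/+52 105/+52 108/+51 109/+51 108/+50 109/+50 106/+50 109/+51 107/+52 108/+52 105/+50 133/+66
```

```bash
python3 - <<'E'
from h import *
img=cv2.imread('pics/full_w14.png')[:,:,::-1].astype(int)
b=(img.sum(2)>540)&(img[:,:,2]>img[:,:,0]);v,u=np.nonzero(b[125:165,235:275]);print(u.mean()+235,v.mean()+125,len(u))
print(pt('wrist',255.1,144.8,.026),pt('wrist',u.mean()+235,v.mean()+125,.062),inc((.5105,.3864,.196)),ctrl.get_obs()['tool_pos'])
E
```

```text
254.24358974358975 147.33333333333334 78
[0.50933119 0.38576603 0.026     ] [0.5095859  0.38655628 0.062     ] [ 4.03 -0.24 -0.03] [0.47653009 0.36463783 0.19569563]
```

Call:
{"fn": "servo_tool", "kwargs": {
  "increments": [
    [[3.4, 1, -0.1, 0, 0], [3.4, 2.2, -0.2, 1.5, 0], [3.4, 3.3, -0.3, 4, 0], [3.4, 3.9, -0.3, 6.5, 0], [3.4, 3.9, -0.3, 8, 0]]
  ]
}}

```text
t: 40.4
tool_pos: [0.5088, 0.3861, 0.1133]
tool_rot: [3.039, 0.791, -0.004]
contact_force: [-0.4, 0.3, -1.2]
opening: 0.0343
grip_force: 0.0
```

Call:
{"fn": "servo_tool", "kwargs": {
  "increments": [
    [[3.4, 0, 0, 0, 0], [3.4, 0, 0, 0, 0], [3.4, 0, 0, 0, 0], [3.4, 0, 0, 0, 0]]
  ]
}}

```text
t: 40.8
tool_pos: [0.5095, 0.3866, 0.1182]
tool_rot: [-3.039, -0.792, -0.005]
contact_force: [0.3, -0.3, 0.7]
opening: 0.0342
grip_force: 0.0
```

Call:
{"fn": "servo_tool", "kwargs": {
  "increments": [
    [[3.4, 0, 0, 1.2, 0], [3.4, 0, 0, 2.6, 0], [3.4, 0, 0, 4, 0], [3.4, 0, 0, 5, 0], [3.4, 0, 0, 5.5, 0]]
  ]
}}

```text
t: 41.3
tool_pos: [0.5074, 0.3854, 0.0586]
tool_rot: [3.039, 0.792, -0.005]
contact_force: [0.0, -0.4, -1.2]
opening: 0.0339
grip_force: 0.0
```

Call:
{"fn": "servo_tool", "kwargs": {
  "increments": [
    [[3.4, 0, 0, 0.3, 0], [3.4, 0, 0, 0.6, 0], [3.4, 0, 0, 0.9, 0], [3.4, 0, 0, 1.2, 0], [3.4, 0, 0, 1.2, 0]]
  ]
}}

```text
t: 41.8
tool_pos: [0.5085, 0.3861, 0.049]
tool_rot: [3.04, 0.792, -0.001]
contact_force: [0.8, 0.3, 0.1]
opening: 0.034
grip_force: 0.0
```

Call:
{"fn": "servo_tool", "kwargs": {
  "increments": [
    [[2, 0.05, 0, 0, 0], [0, 0.05, 0, 0, 0], [0, 0.05, 0, 0, 0], [0, 0.05, 0, 0, 0], [0, 0.05, 0, 0, 0]]
  ],
  "newtons": 60
}}

```text
t: 42.3
tool_pos: [0.5094, 0.3866, 0.0497]
tool_rot: [-3.04, -0.792, -0.001]
contact_force: [-0.3, 0.0, 1.5]
opening: 0.0071
grip_force: 58.7
```

Call:
{"fn": "servo_tool", "kwargs": {
  "increments": [
    [[0, 0, 0, -0.5, 0], [0, 0, 0, -1.5, 0], [0, 0, 0, -3, 0], [0, 0, 0, -5, 0], [0, 0, 0, -7, 0]]
  ]
}}

```text
t: 42.8
tool_pos: [0.5091, 0.3865, 0.121]
tool_rot: [-3.04, -0.792, -0.001]
contact_force: [0.0, 0.9, -1.4]
opening: 0.0078
grip_force: 58.6
```

Call:
{"fn": "servo_tool", "kwargs": {
  "increments": [
    [[0, 0, 0, -2, 0], [0, 0, 0, -4, 0], [0, 0, 0, -5, 0], [0, 0, 0, -5, 0], [0, 0, 0, -5, 0]]
  ]
}}

```text
t: 43.3
tool_pos: [0.5089, 0.3863, 0.1689]
tool_rot: [3.04, 0.792, -0.001]
contact_force: [0.4, 0.5, -1.7]
opening: 0.0073
grip_force: 58.6
```

```bash
python3 - <<'E'
from h import *
o=ctrl.get_obs();print(o['tool_pos'],inc((.4716,.2430,.06)),o['opening'],o['grip_force'],o['contact_force'])
E
```

```text
[0.5088606  0.38625289 0.16894876] [-10.24  10.69  10.9 ] 0.0073242369143523 58.609405159950256 [ 0.44306512  0.49013648 -1.66273268]
```

Call:
{"fn": "servo_tool", "kwargs": {
  "increments": [
    [[0, -1, 1, 0, 0], [0, -3.2, 3.4, 0, 0], [0, -5.8, 6.1, 0, 0], [0, -8.3, 8.7, 0, 0], [0, -9.7, 10.2, 0, 0]]
  ]
}}

```text
t: 43.8
tool_pos: [0.4722, 0.247, 0.1672]
tool_rot: [3.039, 0.79, -0.006]
contact_force: [-0.1, 0.0, -1.6]
opening: 0.0076
grip_force: 58.8
```

Call:
{"fn": "servo_tool", "kwargs": {
  "increments": [
    [[0, -0.5, 0.5, 0, 0], [0, -0.5, 0.5, 1.5, 0], [0, -0.5, 0.5, 3, 0], [0, -0.5, 0.5, 4, 0], [0, -0.5, 0.5, 4, 0]]
  ]
}}

```text
t: 44.3
tool_pos: [0.4703, 0.2432, 0.1257]
tool_rot: [3.039, 0.793, -0.009]
contact_force: [-0.8, -0.3, -1.2]
opening: 0.0076
grip_force: 58.8
```

Call:
{"fn": "servo_tool", "kwargs": {
  "increments": [
    [[0, 0, 0, 0, 0], [0, 0, 0, 0, 0], [0, 0, 0, 0, 0], [0, 0, 0, 0, 0]]
  ]
}}

```text
t: 44.7
tool_pos: [0.4727, 0.2434, 0.1299]
tool_rot: [-3.04, -0.792, -0.002]
contact_force: [0.3, 0.2, -2.5]
opening: 0.0074
grip_force: 58.8
```

```bash
python3 - <<'E'
from h import *
o=ctrl.get_obs();print(o['tool_pos'],inc((.4716,.2428,.0492)),o['opening'],o['grip_force'])
img,K,C=cam('wrist');cv2.imwrite('pics/full_w15.png',img[:,:,::-1])
p=np.array(o['tool_pos']);z=p[2]-.0377
print(proj('wrist',[*p[:2],z+.014]),proj('wrist',[.4716,.2428,.018]))
i=img.astype(int);g=((i.max(2)-i.min(2)<25)&(i.sum(2)<480)&(i.sum(2)>200)).astype(np.uint8)
u,v=proj('wrist',[*p[:2],z+.014]).astype(int)
for r in range(v-36,v+22,3):print(r,''.join('#' if g[r,c] else '.' for c in range(u-45,u+46)))
E
```

```text
[0.4726907  0.24343712 0.12991411] [-0.14  0.    8.07] 0.007367290652207579 58.77405524253845
[256.86456047 220.87969306] [257.12745111 190.32484626]
184 ................................#...........................#..##..........................
187 ...............................#..............................###..........................
190 ...........................#..#...............................#..#.........................
193 ...........................#..##.............................##.##.........................
196 ............................#####.....#################.....###.#..........................
199 .............................######...##.##############....#####...........................
202 ............................##....############################.##..........................
205 .........................##.....##.#################################.......###############.
208 ........................#...##.#.##########################################################
211 .......................#...#.#####################################################
[... 269 characters left out ...]
####.#......##.#############
223 .....................####.######################################.##.##.......##############
226 ......................#.#..###########...#############..###########.#......################
229 .......................##..###########...############....###########.........##############
232 ........................#############....############....##############.....###############
235 ...........................##########....############....###########..............#########
238 .................#.........##########....#############...###########...............########
241 ..........................###########....#############....###########.............#########
```

Call:
{"fn": "servo_tool", "kwargs": {
  "increments": [
    [[0, -0.1, 0, 1.5, 0], [0, -0.1, 0, 3.5, 0], [0, -0.1, 0, 5.5, 0], [0, -0.1, 0, 6.8, 0], [0, -0.1, 0, 7.4, 0]]
  ]
}}

```text
t: 45.25
tool_pos: [0.4699, 0.2422, 0.0528]
tool_rot: [3.04, 0.792, -0.006]
contact_force: [-1.3, 0.3, -1.3]
opening: 0.0074
grip_force: 58.8
```

Call:
{"fn": "servo_tool", "kwargs": {
  "increments": [
    [[0, 0, 0, 0.2, 0], [0, 0, 0, 0.4, 0], [0, 0, 0, 0.5, 0], [0, 0, 0, 0.5, 0], [0, 0, 0, 0.5, 0]]
  ]
}}

```text
t: 45.75
tool_pos: [0.4718, 0.2429, 0.0508]
tool_rot: [-3.04, -0.792, -0.002]
contact_force: [0.2, 0.3, -0.9]
opening: 0.0072
grip_force: 58.8
```

Call:
{"fn": "servo_tool", "kwargs": {
  "increments": [
    [[0, 0, 0, 0.05, 0], [0, 0, 0, 0.05, 0], [0, 0, 0, 0.05, 0]]
  ]
}}

```text
t: 46.05
tool_pos: [0.4714, 0.2427, 0.0498]
tool_rot: [3.04, 0.792, 0.0]
contact_force: [-0.1, -0.6, -1.5]
opening: 0.0071
grip_force: 58.8
```

Call:
{"fn": "servo_tool", "kwargs": {
  "increments": [
    [[0, 0, 0, 0.04, 0], [0, 0, 0, 0.04, 0], [0, 0, 0, 0.04, 0]]
  ]
}}

```text
t: 46.35
tool_pos: [0.4714, 0.2428, 0.0494]
tool_rot: [-3.04, -0.792, -0.0]
contact_force: [0.3, 0.3, -0.5]
opening: 0.0072
grip_force: 58.9
```

Call:
{"fn": "servo_tool", "kwargs": {
  "increments": [
    [[0, 0, 0, 0.04, 0], [0, 0, 0, 0.04, 0], [0, 0, 0, 0.04, 0]]
  ]
}}

```text
t: 46.65
tool_pos: [0.4715, 0.2428, 0.0492]
tool_rot: [-3.04, -0.792, -0.0]
contact_force: [-1.2, -0.4, 1.5]
opening: 0.0074
grip_force: 59.1
```

Call:
{"fn": "servo_tool", "kwargs": {
  "increments": [
    [[0, 0, 0, 0.03, 0], [0, 0, 0, 0.03, 0], [0, 0, 0, 0.03, 0]]
  ]
}}

```text
t: 46.95
tool_pos: [0.4716, 0.2428, 0.049]
tool_rot: [-3.04, -0.792, -0.001]
contact_force: [-1.8, -0.9, 4.2]
opening: 0.0072
grip_force: 59.4
```

Call:
{"fn": "servo_tool", "kwargs": {
  "increments": [
    [[1.4, 0, 0, 0, 0], [2.2, 0, 0, 0, 0], [2.8, 0, 0, 0, 0], [2.8, 0, 0, 0, 0], [2.8, 0, 0, 0, 0]]
  ],
  "newtons": 30
}}

```text
t: 47.45
tool_pos: [0.4713, 0.2427, 0.0485]
tool_rot: [3.04, 0.792, -0.0]
contact_force: [0.2, 0.1, -0.2]
opening: 0.028
grip_force: 0.0
```

Call:
{"fn": "servo_tool", "kwargs": {
  "increments": [
    [[2.8, 0, 0, -1, 0], [2.8, 0, 0, -3.5, 0], [2.8, 0, 0, -6, 0], [2.8, 0, 0, -8.5, 0], [2.8, 0, 0, -10, 0]]
  ]
}}

```text
t: 47.95
tool_pos: [0.4726, 0.2431, 0.1519]
tool_rot: [-3.04, -0.792, -0.006]
contact_force: [-0.6, -0.2, -0.8]
opening: 0.0279
grip_force: 0.0
```

Call:
{"fn": "servo_tool", "kwargs": {
  "increments": [
    [[4, 1.2, -0.8, 0, 0], [4, 4.4, -3, 0, 0], [4, 8, -5.5, 0, 0], [4, 11.5, -8, 0, 0], [4, 14.2, -9.8, 0, 0]]
  ]
}}

```text
t: 48.45
tool_pos: [0.5476, 0.4001, 0.1465]
tool_rot: [-3.04, -0.793, 0.003]
contact_force: [0.1, -0.3, -0.3]
opening: 0.0401
grip_force: 0.0
```

Call:
{"fn": "servo_tool", "kwargs": {
  "increments": [
    [[4, 1, -0.6, 0, 0], [4, 1, -0.6, 0, 0], [4, 1, -0.6, 0, 0], [4, 1, -0.6, 0, 0], [4, 1, -0.6, 0, 0]]
  ]
}}

```text
t: 48.95
tool_pos: [0.553, 0.4066, 0.1487]
tool_rot: [3.04, 0.79, -0.0]
contact_force: [-0.2, -0.1, 0.4]
opening: 0.04
grip_force: 0.0
```

```bash
python3 - <<'E'
from h import *
o=ctrl.get_obs();print(o['tool_pos'],inc((.5537,.4079,.0758)),o['opening'],o['tool_rot'])
img,K,C=cam('wrist');cv2.imwrite('pics/full_w16.png',img[:,:,::-1]);i=img.astype(int)
u,v=proj('wrist',(.5543,.4078,.082)).round().astype(int);print('knob exp',u,v)
d=((i.sum(2)<260)&(i[:,:,0]>i[:,:,2]+15)).astype(np.uint8)
for r in range(v-26,v+27,3):print(r,''.join('#' if d[r,c] else '.' for c in range(u-40,u+41)))
E
```

```text
[0.55304499 0.40662752 0.14870083] [ 0.12 -0.08  7.29] 0.03996485573796611 [ 3.04043602e+00  7.90228259e-01 -3.48164191e-04]
knob exp 257 200
174 .................................................................................
177 .................................................................................
180 .................................................................................
183 .................................................................................
186 .................................................................................
189 ................................############.....................................
192 .............................###################.................................
195 ...........................#######################...............................
198 ..........................#########################..............................
201 .........................###########################.............................
204 ..........................#########################..............................
207 ..........................########################...............................
210 .............................##################..................................
213 .................................................................................
216 .................................................................................
219 .................................................................................
222 .................................................................................
225 .................................................................................
```

Call:
{"fn": "servo_tool", "kwargs": {
  "increments": [
    [[4, 0.1, -0.15, 1.5, 0], [4, 0.1, -0.15, 3.5, 0], [4, 0.1, -0.15, 5.2, 0], [4, 0.1, -0.15, 6.3, 0], [4, 0.1, -0.15, 6.8, 0]]
  ]
}}

```text
t: 49.5
tool_pos: [0.5524, 0.4088, 0.078]
tool_rot: [3.039, 0.791, -0.005]
contact_force: [-0.2, 0.3, 0.1]
opening: 0.0404
grip_force: 0.0
```

Call:
{"fn": "servo_tool", "kwargs": {
  "increments": [
    [[4, 0, 0, 0.2, 0], [4, 0, 0, 0.4, 0], [4, 0, 0, 0.5, 0], [4, 0, 0, 0.5, 0]]
  ]
}}

```text
t: 49.9
tool_pos: [0.5538, 0.4097, 0.0763]
tool_rot: [-3.04, -0.792, -0.002]
contact_force: [-0.3, -0.9, -0.0]
opening: 0.0398
grip_force: 0.0
```

Call:
{"fn": "servo_tool", "kwargs": {
  "increments": [
    [[3, 0, 0, 0, 0], [1, 0, 0, 0, 0], [0.8, 0, 0, 0, 0], [0.8, 0, 0, 0, 0]]
  ]
}}

```text
t: 50.3
tool_pos: [0.5537, 0.4097, 0.0764]
tool_rot: [-3.04, -0.792, -0.001]
contact_force: [-1.7, 0.1, 2.6]
opening: 0.0171
grip_force: 29.3
```

Gripped; pull the lid shut, 6.8 cm plus a little extra against the stop.

Call:
{"fn": "servo_tool", "kwargs": {
  "increments": [
    [[0.8, -0.6, 0, 0, 0], [0.8, -1.4, 0, 0, 0], [0.8, -2.4, 0, 0, 0], [0.8, -3.4, 0, 0, 0], [0.8, -4.4, 0, 0, 0]]
  ]
}}

```text
t: 50.8
tool_pos: [0.5148, 0.3876, 0.0764]
tool_rot: [3.04, 0.792, 0.002]
contact_force: [2.6, 0.7, 6.1]
opening: 0.0175
grip_force: 30.0
```

Call:
{"fn": "servo_tool", "kwargs": {
  "increments": [
    [[0.8, -0.9, 0, 0, 0], [0.8, -1.7, 0, 0, 0], [0.8, -2.2, 0, 0, 0], [0.8, -2.5, 0, 0, 0], [0.8, -2.6, 0, 0, 0]]
  ]
}}

```text
t: 51.3
tool_pos: [0.4944, 0.3759, 0.0765]
tool_rot: [-3.039, -0.791, -0.013]
contact_force: [10.7, 5.3, -2.6]
opening: 0.0178
grip_force: 29.2
```

Call:
{"fn": "servo_tool", "kwargs": {
  "increments": [
    [[0.8, -0.1, 0, 0, 0], [0.8, -0.2, 0, 0, 0], [0.8, -0.2, 0, 0, 0]]
  ]
}}

```text
t: 51.6
tool_pos: [0.4944, 0.3759, 0.0766]
tool_rot: [-3.038, -0.791, -0.02]
contact_force: [14.2, 6.5, -5.0]
opening: 0.0173
grip_force: 29.4
```

Call:
{"fn": "servo_tool", "kwargs": {
  "increments": [
    [[0.8, 0.2, 0, 0, 0], [0.8, 0.3, 0, 0, 0], [2, 0.3, 0, 0, 0], [4, 0.3, 0, 0, 0], [4, 0.3, 0, 0, 0]]
  ]
}}

```text
t: 52.1
tool_pos: [0.4913, 0.3748, 0.074]
tool_rot: [3.039, 0.792, -0.007]
contact_force: [0.6, 0.5, 0.3]
opening: 0.04
grip_force: 0.0
```

Call:
{"fn": "servo_tool", "kwargs": {
  "increments": [
    [[4, 0, 0, -1, 0], [4, 0, 0, -3.5, 0], [4, 0, 0, -7, 0], [4, 0, 0, -11, 0], [4, 0, 0, -15, 0]]
  ]
}}

```text
t: 52.6
tool_pos: [0.4923, 0.3754, 0.2268]
tool_rot: [3.04, 0.792, -0.003]
contact_force: [0.5, 0.4, 0.1]
opening: 0.04
grip_force: 0.0
```

Call:
{"fn": "servo_tool", "kwargs": {
  "increments": [
    [[4, -2, 1.6, -2, 0], [4, -4, 3.4, -4, 0], [4, -6, 5.2, -4, 0], [4, -7.6, 6.6, -4, 0], [4, -7.6, 6.6, -4, 0]]
  ]
}}

```text
t: 53.1
tool_pos: [0.4582, 0.2795, 0.2661]
tool_rot: [3.041, 0.789, -0.0]
contact_force: [0.5, 0.8, -0.9]
opening: 0.0399
grip_force: 0.0
```

Call:
{"fn": "servo_tool", "kwargs": {
  "increments": [
    [[4, 0, 0, 0, 0], [4, 0, 0, 0, 0], [4, 0, 0, 0, 0], [4, 0, 0, 0, 0], [4, 0, 0, 0, 0]]
  ]
}}

```text
t: 53.6
tool_pos: [0.4591, 0.2815, 0.2654]
tool_rot: [3.04, 0.793, -0.001]
contact_force: [-0.5, -0.8, -0.2]
opening: 0.0403
grip_force: 0.0
```

```bash
python3 - <<'E'
from h import *
print(ctrl.get_obs()['tool_pos'])
for n in('wrist','side'):
  img,K,C=cam(n);cv2.imwrite('pics/full_end_%s.png'%n,img[:,:,::-1]);i=img.astype(int)
  for nm,xy,b in [('w',(.4716,.2430),.0115),('a',(.4253,.2276),.0105),('b',(.4631,.1949),.0105),('c',(.3991,.1973),.0105),('d',(.4369,.1646),.0105)]:
    L=.05 if nm=='w' else .057
    t=proj(n,[*xy,b+L]);dm=proj(n,[*xy,b+.014]);print(n,nm,'exp top',t.round(1),'dome',dm.round(1))
    if n=='wrist':
      g=((i.max(2)-i.min(2)<25)&(i.sum(2)<420)&(i[:,:,2]>=i[:,:,0])).astype(np.uint8)
      u,v=t.round().astype(int)
      for r in range(v-9,v+10):print(r,u-16,' '.join('%3d'%(i[r,c].sum()//3) if i[r,c,2]>=i[r,c,0]-3 else '  .' for c in range(u-16,u+17)))
print('knob wrist exp',proj('wrist',(.4949,.3746,.082)))
cv2.imwrite('x.png',img)
E
```

```text
[0.45910141 0.28145751 0.26540122]
wrist w exp top [286.6 177.5] dome [284.1 172.4]
169 271   . 116  88  73  70  69  72  71  74  73  74  79  80  79  79  76  74  74  73  75  73  75  72  76   .   .   .   .   .   .   .   .   .
170 271   . 114  83  73  73  69  74  72  74  75  77  80  82  85  82  81  77  78  76  75  74  73  73  73  78   .   .   .   .   .   .   .   .
171 271   . 114  85  70  73  73  73  71  74  76  78  85  89  88  91  87  83  79  75  75  71  73  74  73  76   .   .   .   .   .   .   .   .
172 271   . 109  77  71  72  72  74  71  75  75  80  86  90  94  95  95  89  82  79  75  73  74  71  70  72   .   .   .   .   .   .   .   .
173 271   . 103  80  71  71  72  72  72  76  78  83  85  90  92  94  98  94  86  82  76  75  71  73  71  71   .   .   .   .   .   .   .   .
174 271   . 102  80  71  71  73  73  74  76  80  84  88  88  94  94  94  96  89  84  78  72  73  71  72  75   .   .   .   .   .   .   .   .
175 271   .   .  82  72  70  75  71  73  76  80  85  92  94  97  96 101  97  93  86  78  76  72  73  71  77   .   .   .   .   .   .   .   .
176 271   .   .  86  71  72  70  73 
[... 12062 characters left out ...]
3 306 109 115   .   .   .   .   .   .   .   .   .   .   .   .   .   .   .   .   .   .   .   .   .   .   .   .   .   .   .   .   .   .   .
234 306 107 110   .   .   .   .   .   .   .   .   .   .   .   .   .   .   .   .   .   .   .   .   .   .   .   .   .   .   .   .   .   .   .
235 306 107 111 112   .   .   .   .   .   .   .   .   .   .   .   .   .   .   .   .   .   .   .   .   .   .   .   .   .   .   .   .   .   .
side w exp top [292.  184.1] dome [291.  196.1]
side a exp top [309.9 187.8] dome [308.2 202.3]
side b exp top [308.  177.6] dome [306.4 191.7]
side c exp top [326.4 188.3] dome [324.2 202.9]
side d exp top [323.7 178. ] dome [321.7 192.2]
knob wrist exp [203.74279272 111.66178706]
```

```bash
python3 - <<'E'
from h import *
i=cv2.imread('pics/full_end_wrist.png')[:,:,::-1].astype(int)
d=((i.sum(2)<300)&(i[:,:,0]>i[:,:,2]+15)).astype(np.uint8)[95:130,185:225]
n,l,s,c=cv2.connectedComponentsWithStats(d);k=1+s[1:,4].argmax();print(s[k],c[k]+[185,95],pt('wrist',*(c[k]+[185,95]),.082))
if np.hypot(*(pt('wrist',*(c[k]+[185,95]),.082)[:2]-[.4949,.3746]))<.004: print(ctrl.finish_job())
E
```

```text
[ 11   9  18  17 244] [204.00409836 112.20081967] [0.49449919 0.37405681 0.082     ]
the job is handed in; nothing more can be done
None
```

The job is handed in: all four small feet stand upright in the narrow rings, the big foot stands in the wide ring, and the ball-knob lid is slid fully shut. The final check was by image measurement only, because the picture-view limit was used up.

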